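# Pack the oil-immersion kit into the caddy

### The arm

A 6-joint arm with a two-finger parallel gripper is mounted at the origin on a cart in front of the work surface, level with it; the furniture and walls round the work are solid. World frame = base frame: x ahead of the robot, y to its left, z up, the work surface at z = 0. Lengths are in m, angles in rad, forces in N, time in s.
With the tool pointing down it reaches from about 0.35 to 0.775 m from the base axis. Payload 7.3 kg.
Tool frame: the origin (TCP) lies midway between the tips of the shut fingers; the grasp point (between the pads) lies 19 mm behind it (robot.grasp_offset is the z of the grasp point in the tool frame, in m); z points along the fingers, y is the direction in which the jaws open and shut (so a half turn about z gives the same grasp; the last joint's range is limited). The gripper opens to 92 mm and grips with 3 to 60 N. Pads are 19 mm wide; open, the fingers measure 130 mm over their backs; the gripper's body (75 mm by 190 mm) begins 47 mm behind the grasp point.
Start: joints at [0.974, 0.342, 1.524, -0, 1.275, -0.146], TCP at [0.229, 0.473, 0.196] pointing down, gripper open.
Joint ranges: [-2.53, 2.53], [-0.77, 2.02], [0.04, 2.7], [-1, 4.14], [0.28, 2.66], [-3.11, 3.11]. Speed limits (rad/s): [2.57, 2.57, 3.14, 3.14, 3.14, 3.14].

### API

Orientations are given as [roll, pitch, yaw] about the fixed x, y, z axes, in that order (R = Rz(yaw) Ry(pitch) Rx(roll)).
In Python, from cell import observe, imaging, workorder, robot gives the robot as it stands. The module is installed in compiled form; this text tells all that it offers.
- The arm moves only by the tool send_rows, never from a script. Its argument "series" is a list of rows, each a list of 7 numbers: the shift along the tool's x, y, z in m, then the turn, a rotation vector about the tool's x, y, z in rad, then the closure, from 0 (fully open) to 1 (shut). A call has 1 to 5 rows; each row shifts and turns the commanded pose from where the row before left it, along the tool's axes as they then stand; what a row does not reach is not made up. A row lasts 1/12 s, in which the tool goes at most 41.7 mm and 7.16 degrees, less where a joint would pass 70% of its speed; a pose out of reach is approached as far as the arm can. A call is refused whole if a number of a shift passes 0.0417 or a number of a turn 0.125, either way. A call with a gripper value outside its range is refused whole. The fingers move at their own pace and stop on an object; "newtons" is the grip in N (left out, the last holds). Time passes only in rows, so rows that do not move let the fingers close. It gives the time, the measured TCP pose, the force and the opening at its end, in the units of the state.
- observe(): the state, without advancing time (a new reading comes with each control period).
- imaging.read_camera(name): name is "scene" or "top" or "wrist"; returns a dict with "color" (420x560x3 uint8, red, green, blue), "range_z" (420x560 float32, m along the optical axis (not along the pixel's ray), 0 where there is no reading), "vfov" (degrees; the focal length in pixels is half the picture's height over the tangent of half this angle, whatever the lens; pixels are square), "cx", "cy" (the principal point, pixels), "dist_coeffs" ([k1, k2, p1, p2, k3] as OpenCV has them; the pictures are not rectified), "T" (4x4, takes a point from camera to world coordinates). Camera axes: x right, y down, z forward; pixel columns grow to the right and rows downward; lengths in m; the calibration is good to about 2 mm. A picture is of the moment at which its call begins.
- workorder.hand_in(): hands the job in, once; it reports no verdict.
The state is a dict: "time": time; "qpos": joint angles; "qvel": joint speeds; "joint_efforts": joint torques, N m; "tool_pos": TCP position; "tool_rot": TCP orientation; "contact_force": force on the tool from outside, world axes, zero at the start; "torque": the same for the moment, N m; "opening": finger opening in m.
Only numpy, scipy, OpenCV 4.12 (cv2) and the standard library are available. Lean on these libraries where they do the work, as an engineer would, in place of code of your own. Each camera call takes 0.05 s, during which the arm holds its last target.

### The job

Pack the oil-immersion kit into the caddy: lay the slide carton flat in the oblong pocket with the little cover-glass box flat on top of it, about in the middle, and stand the objective canister upright in the round pocket and the small white-bulbed dropper bottle upright in the square pocket. The two taller black-bulbed dropper bottles and the spare eyepiece do not belong to the kit: leave them standing where they are.

Things in the scene. Friction and masses are not known exactly. Their poses are not given: they have to be found in the camera images.
- carton: Carton of plain glass slides: an oblong white and pale blue box 79 mm long (own y), 32 mm wide (own x), 28 to 30 mm high (level top surface at 28 mm). Origin: centre of its underside; z up. Loose, about 55 g.
- cover_box: Box of cover glasses: a small flat square pale blue box 27 x 27 mm (own x, y), 12 to 14 mm high. Origin: centre of its underside; z up. Loose, about 18 g.
- canister: Objective canister: upright black round can with a cream screw lid, 37 mm diameter, 64 mm tall. Origin: centre of its underside; z up. Loose, about 90 g.
- oil_bottle: The small dropper bottle, right of the caddy: amber body 26 mm diameter up to 34 mm, above that a collar and white bulb about 20 mm diameter, 71 mm tall in all. Origin: underside, within 1 mm of its axis; z up. Loose, about 35 g. (A similar bottle far to the left beyond the microscope is room decor.).
- eyepiece: Spare eyepiece, black, standing on its eye cup: 36 mm diameter, 43 mm tall, no cream lid. Not part of the kit. Origin: centre of its underside. Loose, about 48 g.
- tall_bottle_a: Tall dropper bottle with a black bulb, 32 mm diameter, 86 mm tall. Not part of the kit. Origin: centre of its underside. Loose, about 60 g.
- tall_bottle_b: Another tall dropper bottle with a black bulb, 32 mm diameter, 86 mm tall. Not part of the kit. Origin: centre of its underside. Loose, about 55 g.
- trough: Grey insert 108 mm (own x) by 80 mm (own y), fixed in a fixed low caddy; the three inserts sit 110 mm apart along own x, in any order. Origin: centre of its underside, 6 mm above the bench. Pocket centred on it, floor 5 mm above the origin, wall 3 mm thick and 10 mm high. Pocket: oblong, 100 mm (own x) by 50 mm (own y) inside. The caddy: aluminium, 346 x 96 mm, sides 18 mm high, end handles 37 mm high.
- square_well: Grey insert 108 mm (own x) by 80 mm (own y), fixed in a fixed low caddy; the three inserts sit 110 mm apart along own x, in any order. Origin: centre of its underside, 6 mm above the bench. Pocket centred on it, floor 5 mm above the origin, wall 3 mm thick and 10 mm high. Pocket: square, 46 x 46 mm inside.
- round_well: Grey insert 108 mm (own x) by 80 mm (own y), fixed in a fixed low caddy; the three inserts sit 110 mm apart along own x, in any order. Origin: centre of its underside, 6 mm above the bench. Pocket centred on it, floor 5 mm above the origin, wall 3 mm thick and 10 mm high. Pocket: round, 56 mm inside diameter.

How it is judged:
By the outcome, as a careful person would: the job done as asked, in the order asked, and still so for the second after the job is handed in, with the robot touching nothing.
It also fails if it takes over 102 s, if anything falls off the work surface, if the arm or the gripper's body presses on something with over 40 N, if the wrist force passes 120 N, or if a joint passes its speed limit or range.

## Working session

There is one attempt and no reset: what is moved stays moved. The work goes in short steps, Python scripts to look and compute and a tool call to move; the robot and the scene stay as the last step left them, time stands still between calls to the robot, and variables do not carry over. Pictures are saved under pics/ and viewed, and the job is handed in when it is done.

Besides the shell and the picture viewer there is one more tool, called after "Request:" by a JSON object that holds its "name" and its "arguments", one argument or row to a line. send_rows: Moves the arm, as the interface text tells. Its arguments: {"type":"object","properties":{"series":{"type":"array","items":{"type":"array","items":{"type":"number"}}},"newtons":{"type":"number"}},"required":["series"]}

```bash
mkdir -p pics; ls; python3 - <<'E'
from cell import observe, imaging, workorder, robot
import cv2,numpy as np
print(observe())
print([a for a in dir(robot) if a[0]!='_'])
for n in ["scene","top","wrist"]:
    d=imaging.read_camera(n)
    cv2.imwrite(f"pics/{n}0.png",d["color"][:,:,::-1])
    np.savez(f"{n}0.npz",**d)
    print(n,d["vfov"],d["cx"],d["cy"],d["dist_coeffs"],np.round(d["T"],4).tolist())
E
```

```text
pics
{'time': 0.0, 'qpos': array([ 9.73952830e-01,  3.42722945e-01,  1.52504130e+00, -4.53062648e-05,
        1.27538900e+00, -1.46007845e-01]), 'qvel': array([ 0.00072576, -0.00031519, -0.00011097,  0.00097315, -0.00136569,
       -0.00028482]), 'joint_efforts': array([ 1.36158003e-03, -4.31250930e+01, -2.44225520e+01,  7.17967772e-02,
        5.59143873e-02, -1.60348536e-04]), 'tool_pos': array([0.22848501, 0.47215607, 0.19553641]), 'tool_rot': array([-3.14004235e+00, -1.84189027e-04,  2.69077008e+00]), 'contact_force': array([-0.55045263, -0.46031379, -0.29987212]), 'torque': array([-0.00363895, -0.01532737,  0.03028927]), 'opening': 0.0915668446410519}
['IKError', 'grasp_offset']
scene 50.47550515772158 269.3886773925916 210.54837227086685 [-0.01895943  0.          0.          0.          0.        ] [[0.7765, -0.3544, 0.521, 0.0719], [-0.6298, -0.4635, 0.6234, -0.6168], [0.0206, -0.8121, -0.5831, 0.6057], [0.0, 0.0, 0.0, 1.0]]
top 54.43399409897504 284.1302732975487 212.25671094117803 [-0.02928162  0.          0.          0.          0.        ] [[-0.048, -0.9756, 0.2142, 0.3187], [-0.9988, 0.0475, -0.0072, -0.0085], [-0.0031, -0.2143, -0.9768, 1.0665], [0.0, 0.0, 0.0, 1.0]]
wrist 68.59474084326084 275.1612730496988 210.1490254458607 [-0.07077541  0.          0.          0.          0.        ] [[0.4358, 0.8559, 0.2785, 0.152], [0.9001, -0.4136, -0.1373, 0.5088], [-0.0023, 0.3105, -0.9506, 0.3843], [0.0, 0.0, 0.0, 1.0]]
```

View pics/scene0.png

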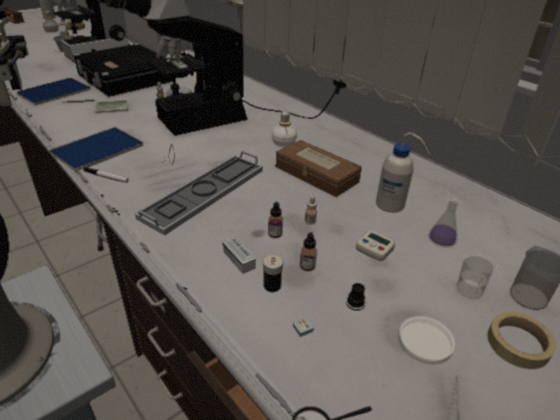

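View pics/top0.png

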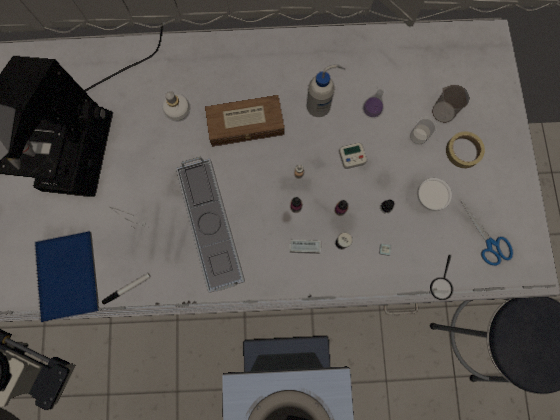

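View pics/wrist0.png

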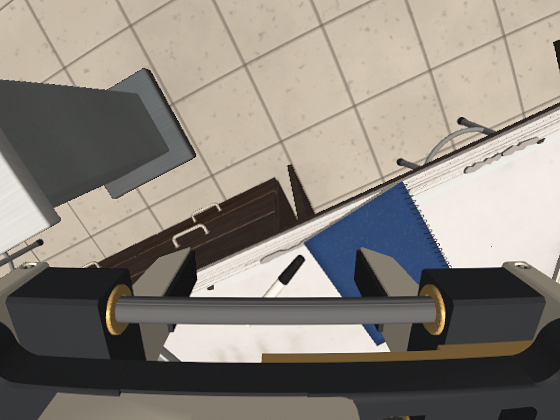

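```bash
cat > h.py <<'E'
import numpy as np,cv2
def K(d):
    h=d["color"].shape[0]; f=h/2/np.tan(np.radians(float(d["vfov"]))/2)
    return np.array([[f,0,float(d["cx"])],[0,f,float(d["cy"])],[0,0,1]])
def rays(d,uv):
    uv=np.asarray(uv,float).reshape(-1,1,2)
    n=cv2.undistortPoints(uv,K(d),np.asarray(d["dist_coeffs"],float)).reshape(-1,2)
    r=np.c_[n,np.ones(len(n))]
    return r@d["T"][:3,:3].T, d["T"][:3,3]
def onplane(d,uv,z):
    r,o=rays(d,uv); s=(z-o[2])/r[:,2]; return o+r*s[:,None]
def cloud(d):
    h,w=d["range_z"].shape; u,v=np.meshgrid(np.arange(w),np.arange(h))
    r,o=rays(d,np.c_[u.ravel(),v.ravel()]); P=o+r*d["range_z"].reshape(-1,1)
    return P.reshape(h,w,3)
def proj(d,P):
    T=np.linalg.inv(d["T"]); p=np.asarray(P,float).reshape(-1,3)@T[:3,:3].T+T[:3,3]
    return cv2.projectPoints(p,np.zeros(3),np.zeros(3),K(d),np.asarray(d["dist_coeffs"],float))[0].reshape(-1,2)
def load(n): return dict(np.load(n))
E
python3 - <<'E'
from h import *
for n in ["top","scene"]:
    d=load(n+"0.npz"); P=cloud(d); z=P[...,2]
    reg=(d["range_z"]>0)&(P[...,0]>.28)&(P[...,0]<.8)&(P[...,1]>-.35)&(P[...,1]<.4)
    tab=reg&(abs(z)<.01); print(n,"table z med",np.median(z[tab]),tab.sum())
    m=(reg&(z>.007)&(z<.12)).astype(np.uint8)
    k,l,s,c=cv2.connectedComponentsWithStats(m)
    for i in range(1,k):
        if s[i,4]<15: continue
        q=P[l==i]; zz=q[:,2]; t=q[zz>zz.max()-.008]
        print(np.round(c[i]),s[i,4],"xyz ctr",q.mean(0).round(3),"zmax",zz.max().round(3),"top",t.mean(0).round(3),"ext",np.ptp(q,axis=0).round(3))
d=load("top0.npz");c=d["color"][150:300,170:430,::-1]
cv2.imwrite("pics/topc.png",cv2.resize(c,None,fx=3,fy=3,interpolation=cv2.INTER_CUBIC))
E
```

```text
top table z med -0.00028272790960948146 45140
[243. 130.] 1500 xyz ctr [0.774 0.082 0.043] zmax 0.056 top [0.78  0.087 0.05 ] ext [0.052 0.207 0.049]
[352. 155.] 508 xyz ctr [ 0.698 -0.209  0.018] zmax 0.025 top [ 0.7  -0.21  0.02] ext [0.067 0.068 0.018]
[209. 225.] 4475 xyz ctr [0.528 0.182 0.013] zmax 0.04 top [0.518 0.179 0.036] ext [0.355 0.176 0.033]
[299. 171.] 108 xyz ctr [ 0.651 -0.06   0.041] zmax 0.071 top [ 0.656 -0.061  0.068] ext [0.021 0.024 0.064]
[296. 205.] 156 xyz ctr [ 0.559 -0.047  0.054] zmax 0.088 top [ 0.563 -0.048  0.084] ext [0.029 0.032 0.077]
[341. 208.] 169 xyz ctr [ 0.546 -0.162  0.053] zmax 0.087 top [ 0.55  -0.165  0.083] ext [0.028 0.031 0.08 ]
[387. 206.] 143 xyz ctr [ 0.551 -0.285  0.028] zmax 0.046 top [ 0.552 -0.288  0.04 ] ext [0.033 0.029 0.039]
[344. 241.] 210 xyz ctr [ 0.46  -0.161  0.058] zmax 0.068 top [ 0.462 -0.163  0.064] ext [0.035 0.036 0.057]
[305. 246.] 393 xyz ctr [ 0.455 -0.065  0.027] zmax 0.033 top [ 0.456 -0.066  0.028] ext [0.035 0.078 0.026]
[384. 249.] 105 xyz ctr [ 0.439 -0.271  0.012] zmax 0.019 top [ 0.439 -0.27   0.013] ex
[... 652 characters left out ...]
[ 0.563 -0.05   0.085] ext [0.03  0.03  0.082]
[375. 245.] 740 xyz ctr [ 0.693 -0.216  0.019] zmax 0.025 top [ 0.697 -0.214  0.021] ext [0.07  0.069 0.018]
[308. 253.] 506 xyz ctr [ 0.544 -0.172  0.046] zmax 0.089 top [ 0.548 -0.167  0.085] ext [0.029 0.03  0.081]
[239. 254.] 674 xyz ctr [ 0.451 -0.073  0.025] zmax 0.034 top [ 0.455 -0.068  0.03 ] ext [0.038 0.083 0.027]
[272. 272.] 623 xyz ctr [ 0.456 -0.17   0.046] zmax 0.069 top [ 0.46  -0.165  0.065] ext [0.036 0.036 0.062]
[356. 297.] 399 xyz ctr [ 0.548 -0.294  0.027] zmax 0.046 top [ 0.553 -0.29   0.041] ext [0.034 0.034 0.039]
[303. 326.] 228 xyz ctr [ 0.437 -0.275  0.013] zmax 0.016 top [ 0.437 -0.275  0.013] ext [0.029 0.031 0.009]
```

View pics/topc.png

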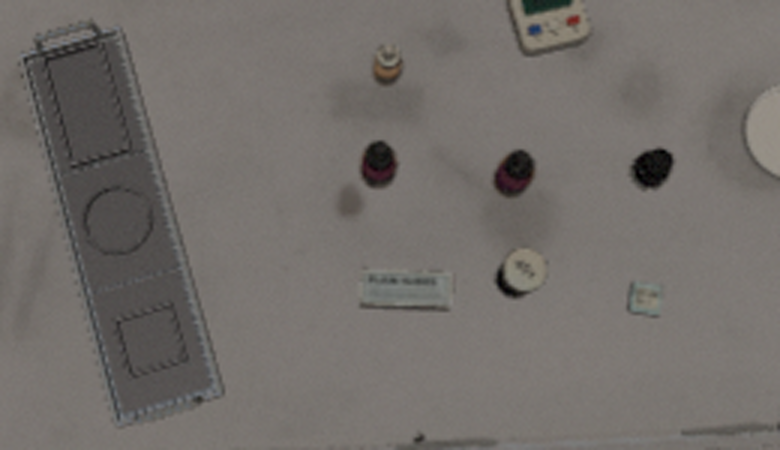

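```bash
python3 - <<'E'
from h import *
for n in ["top","scene"]:
    d=load(n+"0.npz"); P=cloud(d); z=P[...,2]
    m=(d["range_z"]>0)&(P[...,0]>.28)&(P[...,0]<.8)&(P[...,1]>.05)&(P[...,1]<.32)&(z>.005)&(z<.045)&~((P[...,0]>.73)&(P[...,1]<.19))
    k,l,s,c=cv2.connectedComponentsWithStats(m.astype(np.uint8)); i=1+np.argmax(s[1:,4]); q=P[l==i]
    r=cv2.minAreaRect((q[:,:2]*1000).astype(np.float32)); print(n,r, q.shape)
    print(np.histogram(q[:,2],bins=np.arange(0,.042,.003)))
    for w,rg in dict(carton=(.4,.5,-.12,-.02),cover=(.41,.47,-.3,-.24)).items():
        m=(P[...,0]>rg[0])&(P[...,0]<rg[1])&(P[...,1]>rg[2])&(P[...,1]<rg[3])&(z>(.022 if w=="carton" else .009))
        q=P[m]; print(w,cv2.minAreaRect((q[:,:2]*1000).astype(np.float32)))
# top view close crops
d=load("top0.npz");c=d["color"][155:295,170:250,::-1]
a=cv2.resize(c,None,fx=4,fy=4,interpolation=cv2.INTER_CUBIC)
d=load("scene0.npz");c=d["color"][145:235,130:270,::-1]
b=cv2.resize(c,None,fx=3,fy=3,interpolation=cv2.INTER_CUBIC)
o=np.zeros((560,745,3),np.uint8);o[:,:320]=a;o[:270,320:740]=b
cv2.imwrite("pics/cad.png",cv2.convertScaleAbs(o,alpha=1.5))
E
```

```text
top ((531.685791015625, 182.91534423828125), (357.62554931640625, 96.8749008178711), 14.237897872924805) (4719, 3)
(array([   0,  105,  845, 1853,  880,  449,  354,  108,   18,    5,   10,
         48,   38]), array([0.   , 0.003, 0.006, 0.009, 0.012, 0.015, 0.018, 0.021, 0.024,
       0.027, 0.03 , 0.033, 0.036, 0.039]))
carton ((455.98834228515625, -65.26953125), (77.35367584228516, 30.718826293945312), 85.54132080078125)
cover ((438.93499755859375, -271.8951416015625), (26.589372634887695, 25.994176864624023), 76.46967315673828)
scene ((539.37060546875, 184.94549560546875), (374.9632263183594, 101.30116271972656), 13.827950477600098) (3817, 3)
(array([   0,   44,  150,  685, 1414,  538,  561,  271,   34,   16,   11,
         22,   60]), array([0.   , 0.003, 0.006, 0.009, 0.012, 0.015, 0.018, 0.021, 0.024,
       0.027, 0.03 , 0.033, 0.036, 0.039]))
carton ((455.12646484375, -65.9544677734375), (79.81636047363281, 32.53818893432617), 84.6460189819336)
cover ((438.06793212890625, -273.919189453125), (27.314136505126953, 26.66916847229004), 76.13401794433594)
```

View pics/cad.png

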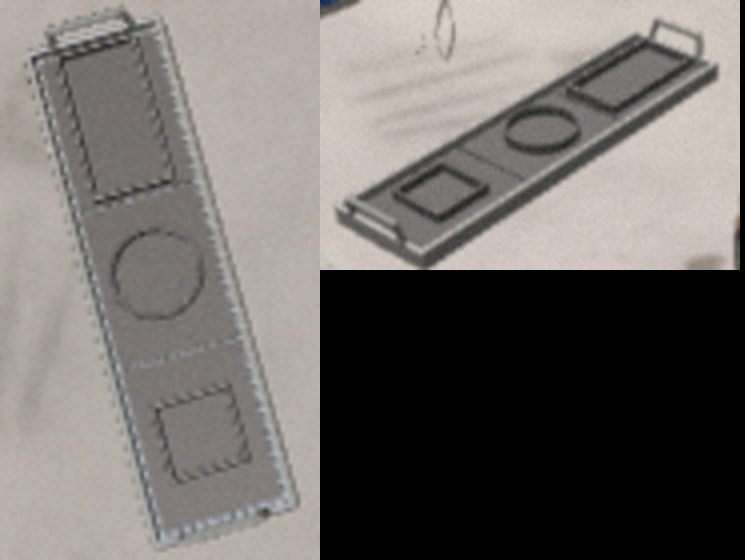

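```bash
python3 - <<'E'
from h import *
d=load("top0.npz")
off=np.array([170,155])
for w,p in dict(ob=[(63,57),(135,38),(175,180),(97,200)],circ=[(158,273)],sq=[(155,404),(230,386),(250,460),(177,480)]).items():
    p=(np.array(p,float)+.5)/4-.5+off; q=onplane(d,p,.019); print(w,q.round(4).tolist(),q.mean(0).round(4))
d=load("scene0.npz");off=np.array([130,145])
for w,p in dict(ob=[(567,90),(642,42),(695,68),(617,112)],circ=[(542,130)],sq=[(393,190),(440,165),(488,187),(440,218)]).items():
    p=(np.array(p,float)-[320,0]+.5)/3-.5+off; q=onplane(d,p,.019); print(w,q.round(4).tolist(),q.mean(0).round(4))
E
```

```text
ob [[0.681, 0.244, 0.019], [0.692, 0.1953, 0.019], [0.5917, 0.1693, 0.019], [0.5806, 0.221, 0.019]] [0.6363 0.2074 0.019 ]
circ [[0.5295, 0.1811, 0.019]] [0.5295 0.1811 0.019 ]
sq [[0.4438, 0.1838, 0.019], [0.4531, 0.1353, 0.019], [0.4051, 0.1235, 0.019], [0.3947, 0.1702, 0.019]] [0.4242 0.1532 0.019 ]
ob [[0.5787, 0.2197, 0.019], [0.6775, 0.2491, 0.019], [0.6873, 0.1839, 0.019], [0.5923, 0.1656, 0.019]] [0.634  0.2046 0.019 ]
circ [[0.5287, 0.1796, 0.019]] [0.5287 0.1796 0.019 ]
sq [[0.3951, 0.1765, 0.019], [0.4394, 0.1847, 0.019], [0.4537, 0.1367, 0.019], [0.4059, 0.1237, 0.019]] [0.4235 0.1554 0.019 ]
```

```bash
cat > plan.py <<'E'
# usage: plan.py x y z yawdeg(jaw angle deg) [step]
import sys,numpy as np,math
from cell import observe
from scipy.spatial.transform import Rotation as R
s=observe(); p=np.array(s["tool_pos"]); rot=R.from_euler("xyz",s["tool_rot"])
a=[float(v) for v in sys.argv[1:]]; step=a[4] if len(a)>4 else .036
tgt=np.array(a[:3]); 
M=rot.as_matrix(); jaw=math.degrees(math.atan2(M[1,1],M[0,1]))
dj=(a[3]-jaw+90)%180-90
n=max(1,math.ceil(np.linalg.norm(tgt-p)/step),math.ceil(abs(dj)/6.5))
print("t %.2f"%s["time"],"pos",p.round(4),"jaw %.2f dj %.2f"%(jaw,dj),"tilt z",M[:,2].round(4),"q",np.round(s["qpos"],2),"F",np.round(s["contact_force"],1),"open %.4f"%s["opening"],"rows",n)
d=(tgt-p)/n; th=-math.radians(dj)/n
for i in range(n):
    y=math.radians(jaw+dj*i/n+90)
    x_=np.array([math.cos(y),math.sin(y),0]); y_=np.array([math.sin(y),-math.cos(y),0])
    print("[%.4f,%.4f,%.4f,0,0,%.4f]"%(d@x_,d@y_,-d[2],th), end="\n" if i%5==4 else " ")
print()
E
python3 plan.py .455 -.067 .2 85
```

```text
t 0.15 pos [0.2285 0.4723 0.1957] jaw 64.17 dj 20.83 tilt z [-6.e-04 -9.e-04 -1.e+00] q [ 0.97  0.34  1.52  0.    1.28 -0.15] F [-0.4 -0.4  0.7] open 0.0918 rows 17
[-0.0258,-0.0227,-0.0003,0,0,-0.0214] [-0.0253,-0.0233,-0.0003,0,0,-0.0214] [-0.0248,-0.0238,-0.0003,0,0,-0.0214] [-0.0243,-0.0244,-0.0003,0,0,-0.0214] [-0.0238,-0.0249,-0.0003,0,0,-0.0214]
[-0.0232,-0.0254,-0.0003,0,0,-0.0214] [-0.0227,-0.0259,-0.0003,0,0,-0.0214] [-0.0221,-0.0263,-0.0003,0,0,-0.0214] [-0.0216,-0.0268,-0.0003,0,0,-0.0214] [-0.0210,-0.0273,-0.0003,0,0,-0.0214]
[-0.0204,-0.0277,-0.0003,0,0,-0.0214] [-0.0198,-0.0281,-0.0003,0,0,-0.0214] [-0.0192,-0.0286,-0.0003,0,0,-0.0214] [-0.0186,-0.0290,-0.0003,0,0,-0.0214] [-0.0180,-0.0294,-0.0003,0,0,-0.0214]
[-0.0173,-0.0297,-0.0003,0,0,-0.0214] [-0.0167,-0.0301,-0.0003,0,0,-0.0214]
```

Request:
{"name": "send_rows", "arguments": {
  "series": [
    [-0.025, -0.023, 0, 0, 0, -0.021, 0],
    [-0.025, -0.023, 0, 0, 0, -0.021, 0],
    [-0.025, -0.024, 0, 0, 0, -0.021, 0],
    [-0.024, -0.024, 0, 0, 0, -0.021, 0],
    [-0.024, -0.025, 0, 0, 0, -0.021, 0]
  ],
  "newtons": 15
}}

```text
time: 0.57
tool_pos: [0.2944, 0.313, 0.196]
tool_rot: [-3.141, -0.0, 2.798]
contact_force: [0.7, 0.7, -0.1]
opening: 0.0916
```

Request:
{"name": "send_rows", "arguments": {
  "series": [
    [-0.023, -0.025, 0, 0, 0, -0.021, 0],
    [-0.023, -0.026, 0, 0, 0, -0.021, 0],
    [-0.022, -0.026, 0, 0, 0, -0.021, 0],
    [-0.022, -0.027, 0, 0, 0, -0.021, 0],
    [-0.021, -0.027, 0, 0, 0, -0.021, 0]
  ]
}}

```text
time: 0.98
tool_pos: [0.3613, 0.1546, 0.1962]
tool_rot: [3.141, 0.0, 2.902]
contact_force: [0.8, 0.9, -0.3]
opening: 0.0917
```

Request:
{"name": "send_rows", "arguments": {
  "series": [
    [-0.02, -0.028, 0, 0, 0, -0.021, 0],
    [-0.02, -0.028, 0, 0, 0, -0.021, 0],
    [-0.019, -0.029, 0, 0, 0, -0.021, 0],
    [-0.019, -0.029, 0, 0, 0, -0.021, 0],
    [-0.018, -0.029, 0, 0, 0, -0.021, 0]
  ]
}}

```text
time: 1.4
tool_pos: [0.4272, -0.0048, 0.1962]
tool_rot: [3.141, -0.0, 3.006]
contact_force: [0.8, -0.6, -0.2]
opening: 0.0914
```

Request:
{"name": "send_rows", "arguments": {
  "series": [
    [-0.017, -0.03, 0, 0, 0, -0.021, 0],
    [-0.017, -0.03, 0, 0, 0, -0.021, 0],
    [0, 0, 0, 0, 0, 0, 0],
    [0, 0, 0, 0, 0, 0, 0]
  ]
}}

```text
time: 1.73
tool_pos: [0.4532, -0.0679, 0.1956]
tool_rot: [3.141, -0.001, 3.044]
contact_force: [-0.8, 1.3, 0.2]
opening: 0.0921
```

```bash
cat > wr.py <<'E'
import sys; from h import *; from cell import imaging
n=sys.argv[1]; d=imaging.read_camera("wrist"); np.savez(n+".npz",**d); cv2.imwrite(f"pics/{n}.png",d["color"][:,:,::-1])
E
python3 plan.py .455 -.067 .2 85; python3 wr.py w1
```

```text
t 1.73 pos [ 0.4532 -0.0679  0.1956] jaw 84.43 dj 0.57 tilt z [-1.1e-03  6.0e-04 -1.0e+00] q [-0.32  0.22  1.7   0.    1.23 -1.79] F [-0.8  1.3  0.2] open 0.0921 rows 1
[-0.0017,0.0011,-0.0044,0,0,-0.0100]
```

View pics/w1.png

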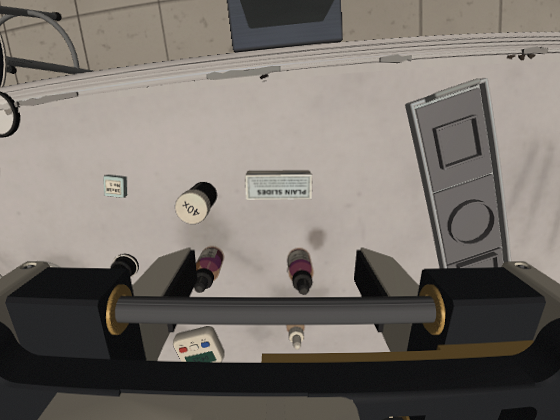

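```bash
python3 - <<'E'
from h import *
d=load("w1.npz"); P=cloud(d); z=P[...,2]
reg=(d["range_z"]>0)
print("table",np.median(z[150:240,320:400]), "R",np.median(z[220:240,220:260]))
for w,rg,zl,zt in [("carton",(.4,.5,-.12,-.02),.022,.028),("cover",(.41,.47,-.3,-.24),.009,.013),("can",(.43,.49,-.2,-.13),.06,.064)]:
    m=reg&(P[...,0]>rg[0])&(P[...,0]<rg[1])&(P[...,1]>rg[2])&(P[...,1]<rg[3])&(z>zl)
    c=max(cv2.findContours(m.astype(np.uint8),0,1)[0],key=cv2.contourArea)
    q=onplane(d,c.reshape(-1,2),zt)
    r=cv2.minAreaRect((q[:,:2]*1000).astype(np.float32)); b=cv2.boxPoints(r)
    print(w,np.round(r[0],1),np.round(r[1],1),round(r[2],1),"z",np.median(z[m]).round(4), "cloud",P[m].mean(0).round(4))
# pockets: dark edges
g=cv2.cvtColor(d["color"],cv2.COLOR_RGB2GRAY)
c=d["color"][75:275,400:530,::-1]
cv2.imwrite("pics/w1c.png",cv2.resize(c,None,fx=3,fy=3,interpolation=cv2.INTER_CUBIC))
E
```

```text
table 0.00011658079175475011 R 0.0003190290526505768
carton [ 691.5 -136.7] [758.7 330.1] 86.0 z 0.3267 cloud [ 0.4296 -0.0733  0.3079]
cover [ 437.4 -272. ] [27.2 27. ] 77.6 z 0.0125 cloud [ 0.4374 -0.2726  0.0124]
can [ 460.8 -162. ] [37.  35.7] 84.3 z 0.0646 cloud [ 0.4546 -0.1558  0.1194]
```

View pics/w1c.png

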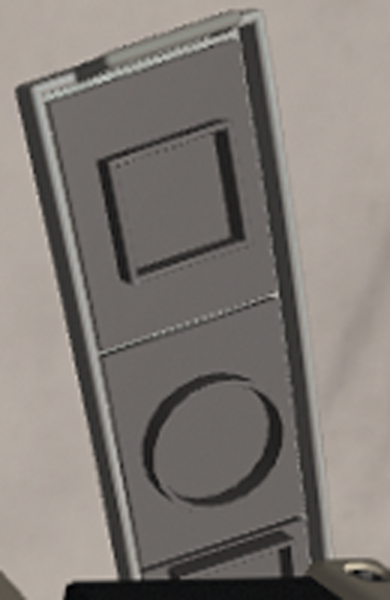

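```bash
python3 - <<'E'
from h import *
d=load("w1.npz"); P=cloud(d); z=P[...,2]
m=(d["range_z"]>0)&(P[...,0]>.4)&(P[...,0]<.5)&(P[...,1]>-.12)&(P[...,1]<-.02)&(z>.022)&(z<.05)
c=max(cv2.findContours(m.astype(np.uint8),0,1)[0],key=cv2.contourArea)
q=onplane(d,c.reshape(-1,2),.028); print(cv2.minAreaRect((q[:,:2]*1000).astype(np.float32)))
f=lambda u,v:P[int(75+v/3),int(400+u/3)].round(4)
for n,u,v in [("sqfloor",170,205),("deck",190,310),("deck2",75,230),("wallL",105,200),("rnd",210,440),("deck3",280,380),("side",38,150),("sqedge",150,150)]: print(n,f(u,v))
def pl(pts,zz): 
    q=onplane(d,np.array(pts,float)/3+[400-.33,75-.33],zz); return q.mean(0).round(4)
for zz in (.011,.021):print(zz,pl([(97,160),(222,120),(245,240),(132,284)],zz),pl([(212,440)],zz))
E
```

```text
((454.6445617675781, -64.88272857666016), (79.01750183105469, 31.719186782836914), 84.4666519165039)
sqfloor [0.4251 0.1567 0.0105]
deck [0.4699 0.1688 0.0113]
deck2 [0.4317 0.1179 0.0103]
wallL [0.4203 0.1289 0.0124]
rnd [0.5297 0.184  0.0113]
deck3 [0.5052 0.2144 0.0098]
side [0.3993 0.1011 0.0094]
sqedge [0.4019 0.1424 0.0201]
0.011 [0.424  0.1588 0.011 ] [0.5303 0.1847 0.011 ]
0.021 [0.4225 0.153  0.021 ] [0.526  0.1782 0.021 ]
```

```bash
python3 plan.py .455 -.0652 .013 84.6
```

```text
t 1.78 pos [ 0.4527 -0.0667  0.1957] jaw 84.52 dj 0.08 tilt z [-1.4e-03  9.0e-04 -1.0e+00] q [-0.31  0.22  1.7   0.    1.23 -1.79] F [-0.1 -0.7  0.6] open 0.0915 rows 6
[-0.0004,0.0003,0.0305,0,0,-0.0002] [-0.0004,0.0003,0.0305,0,0,-0.0002] [-0.0004,0.0003,0.0305,0,0,-0.0002] [-0.0004,0.0003,0.0305,0,0,-0.0002] [-0.0004,0.0003,0.0305,0,0,-0.0002]
[-0.0004,0.0003,0.0305,0,0,-0.0002]
```

Request:
{"name": "send_rows", "arguments": {
  "series": [
    [-0.002, 0.001, 0.03, 0, 0, 0, 0],
    [0, 0, 0.035, 0, 0, 0, 0],
    [0, 0, 0.035, 0, 0, 0, 0],
    [0, 0, 0.03, 0, 0, 0, 0],
    [0, 0, 0, 0, 0, 0, 0]
  ]
}}

```text
time: 2.2
tool_pos: [0.4509, -0.0632, 0.0618]
tool_rot: [3.139, -0.01, 3.049]
contact_force: [-1.6, 0.4, -0.1]
opening: 0.0921
```

```bash
python3 plan.py .455 -.0652 .013 84.6; python3 wr.py w2
```

```text
t 2.20 pos [ 0.4509 -0.0632  0.0618] jaw 84.71 dj -0.11 tilt z [-0.0099  0.0035 -0.9999] q [-0.31  0.39  1.88  0.    0.88 -1.79] F [-1.6  0.4 -0.1] open 0.0921 rows 2
[-0.0021,-0.0008,0.0244,0,0,0.0010] [-0.0021,-0.0008,0.0244,0,0,0.0010]
```

View pics/w2.png

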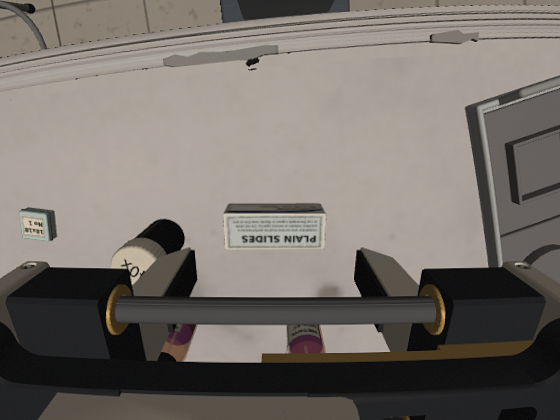

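Request:
{"name": "send_rows", "arguments": {
  "series": [
    [-0.003, -0.0005, 0.025, 0, 0, 0, 0],
    [0, 0, 0.023, 0, 0, 0, 0],
    [0, 0, 0, 0, 0, 0, 0],
    [0, 0, 0, 0, 0, 0, 0]
  ]
}}

```text
time: 2.58
tool_pos: [0.4586, -0.0662, 0.0195]
tool_rot: [3.141, 0.0, 3.049]
contact_force: [-0.6, -0.5, 1.0]
opening: 0.0918
```

```bash
python3 plan.py .455 -.0652 .013 84.6
```

```text
t 2.58 pos [ 0.4586 -0.0662  0.0195] jaw 84.67 dj -0.07 tilt z [ 3.e-04  1.e-04 -1.e+00] q [-0.31  0.47  1.91  0.    0.76 -1.79] F [-0.6 -0.5  1. ] open 0.0918 rows 1
[0.0037,0.0007,0.0065,0,0,0.0013]
```

Request:
{"name": "send_rows", "arguments": {
  "series": [
    [0.0035, 0, 0.006, 0, 0, 0, 0],
    [0, 0, 0, 0, 0, 0, 0.12],
    [0, 0, 0, 0, 0, 0, 0.3],
    [0, 0, 0, 0, 0, 0, 0.3],
    [0, 0, 0, 0, 0, 0, 0.3]
  ],
  "newtons": 20
}}

```text
time: 3.0
tool_pos: [0.4552, -0.0665, 0.0129]
tool_rot: [-3.141, 0.001, 3.048]
contact_force: [0.7, -0.2, -0.8]
opening: 0.0698
```

```bash
python3 plan.py .455 -.0652 .013 84.6
```

```text
t 3.00 pos [ 0.4552 -0.0665  0.0129] jaw 84.62 dj -0.02 tilt z [ 1.2e-03 -3.0e-04 -1.0e+00] q [-0.31  0.47  1.93  0.    0.74 -1.79] F [ 0.7 -0.2 -0.8] open 0.0698 rows 1
[0.0003,0.0013,-0.0001,0,0,0.0004]
```

```bash
python3 wr.py w3; python3 - <<'E'
from cell import imaging; import cv2
d=imaging.read_camera("scene"); c=d["color"][170:330,180:340,::-1]
cv2.imwrite("pics/s3.png",cv2.resize(c,None,fx=3.5,fy=3.5,interpolation=2))
E
```

```text
(no output)
```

View pics/w3.png

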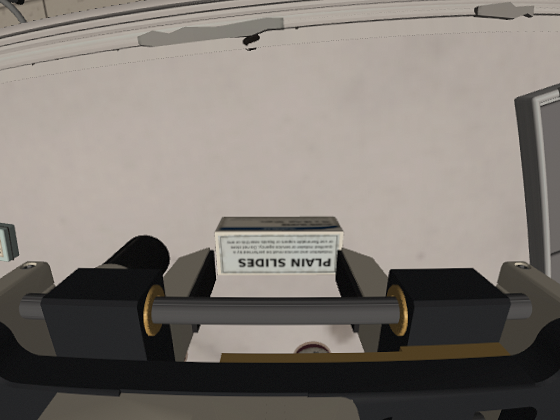

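View pics/s3.png

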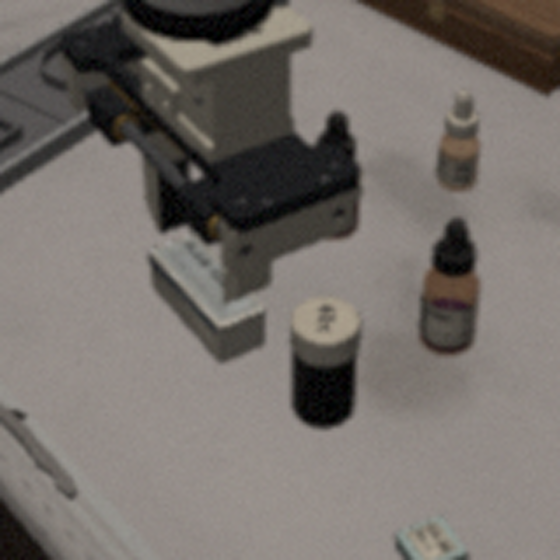

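```bash
python3 - <<'E'
from h import *
from cell import observe
d=load("w3.npz"); s=observe(); p=s["tool_pos"]; print(p,s["opening"],s["time"],s["contact_force"])
print(proj(d,[p,[p[0],p[1]+.035,p[2]],[p[0],p[1]-.035,p[2]],[p[0],p[1],p[2]+.019],[.455,-.066,.028],[.455,-.026,.028],[.455,-.105,.028]]).round(0))
P=cloud(d); z=P[...,2]
m=(d["range_z"]>0)&(z>.022)&(z<.034)&(P[...,0]>.4)&(P[...,0]<.5)&(abs(P[...,1]+.066)<.06)
q=P[m]; print(q.min(0),q.max(0),m.sum()); r=cv2.minAreaRect((q[:,:2]*1000).astype(np.float32)); print(r)
for uv in [(205,300),(215,330),(355,300),(350,320),(345,250),(211,250),(280,300)]: print(uv,P[uv[1],uv[0]].round(4))
E
```

```text
[ 0.4550235  -0.06649371  0.01256781] 0.06544041022245255 3.1 [ 0.33975182 -0.43156514 -0.83161388]
[[276. 243.]
 [328. 238.]
 [225. 247.]
 [276. 256.]
 [277. 253.]
 [341. 248.]
 [215. 258.]]
[ 0.43672324 -0.10549437  0.02201459] [ 0.47340263 -0.02507504  0.03145996] 5801
((454.3450012207031, -65.09819793701172), (78.61832427978516, 32.1346549987793), 84.7077865600586)
(205, 300) [ 0.4216 -0.0849  0.1238]
(215, 330) [ 5.318e-01 -1.228e-01  5.000e-04]
(355, 300) [ 0.4265 -0.0403  0.1228]
(350, 320) [ 0.4298 -0.0429  0.1276]
(345, 250) [ 0.4474 -0.0276  0.047 ]
(211, 250) [ 0.4417 -0.1023  0.0442]
(280, 300) [ 0.4238 -0.0627  0.1235]
```

```bash
python3 - <<'E'
from h import *
for n in ["w3"]:
    d=load(n+".npz"); P=cloud(d); z=P[...,2]
    # along rows through fingers
    for v in (240,250,258,265,272,280,290):
        print(v,[(u,P[v,u].round(3).tolist()) for u in (196,200,204,208,212,216,336,340,344,348,352,358)])
g=d["color"][200:350,170:400,::-1]; cv2.imwrite("pics/w3c.png",cv2.resize(g,None,fx=3.4,fy=3.4,interpolation=2))
E
```

```text
240 [(196, [0.453, -0.124, 0.001]), (200, [0.453, -0.121, -0.0]), (204, [0.453, -0.118, 0.0]), (208, [0.453, -0.115, 0.001]), (212, [0.454, -0.112, 0.001]), (216, [0.443, -0.103, 0.027]), (336, [0.45, -0.029, 0.028]), (340, [0.45, -0.027, 0.028]), (344, [0.463, -0.019, 0.0]), (348, [0.463, -0.016, 0.001]), (352, [0.464, -0.013, -0.0]), (358, [0.464, -0.008, -0.001])]
250 [(196, [0.461, -0.125, 0.0]), (200, [0.44, -0.107, 0.048]), (204, [0.439, -0.105, 0.049]), (208, [0.44, -0.103, 0.047]), (212, [0.442, -0.102, 0.045]), (216, [0.45, -0.104, 0.028]), (336, [0.456, -0.029, 0.029]), (340, [0.449, -0.03, 0.044]), (344, [0.447, -0.028, 0.047]), (348, [0.447, -0.026, 0.048]), (352, [0.448, -0.024, 0.047]), (358, [0.472, -0.009, -0.0])]
258 [(196, [0.44, -0.107, 0.058]), (200, [0.44, -0.105, 0.057]), (204, [0.44, -0.103, 0.057]), (208, [0.442, -0.102, 0.054]), (212, [0.444, -0.101, 0.049]), (216, [0.455, -0.105, 0.028]), (336, [0.454, -0.032, 0.044]), (340, [0.449, -0.032, 0.053]), (344, [0.448, -0.03, 0.055]), (348, [0.447, -0.028, 0.058]), (352, [0.448, -0.026, 0.057]), (358, [0.447, -0.0
[... 804 characters left out ...]
42, -0.101, 0.076]), (204, [0.446, -0.101, 0.069]), (208, [0.451, -0.102, 0.061]), (212, [0.456, -0.102, 0.053]), (216, [0.487, -0.115, 0.0]), (336, [0.465, -0.033, 0.049]), (340, [0.46, -0.033, 0.057]), (344, [0.455, -0.032, 0.066]), (348, [0.45, -0.032, 0.074]), (352, [0.448, -0.031, 0.076]), (358, [0.447, -0.029, 0.08])]
290 [(196, [0.442, -0.101, 0.084]), (200, [0.447, -0.102, 0.077]), (204, [0.451, -0.102, 0.071]), (208, [0.456, -0.103, 0.063]), (212, [0.495, -0.119, 0.001]), (216, [0.495, -0.116, 0.001]), (336, [0.503, -0.026, 0.001]), (340, [0.465, -0.033, 0.059]), (344, [0.459, -0.033, 0.068]), (348, [0.455, -0.032, 0.075]), (352, [0.45, -0.032, 0.082]), (358, [0.448, -0.03, 0.085])]
```

View pics/w3c.png

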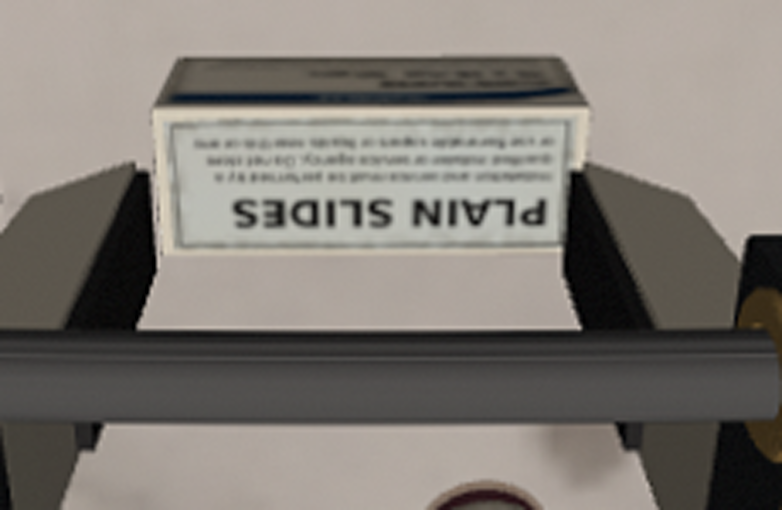

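```bash
python3 - <<'E'
from h import *
for n,tz in [("w1",.1957),("w2",.0618),("w3",.0127)]:
    d=load(n+".npz"); P=cloud(d)
    T=d["T"]; 
    # camera-frame: finger end points are nearest cam-far. find points of fingers: range<.3 , rows 240-300
    Z=d["range_z"]; v,u=np.mgrid[:420,:560]
    m=(Z>0)&(Z<.24)&(v>235)&(v<300)&(u>150)&(u<410)
    q=P[m]; i=np.argsort(q[:,2])[:8]; print(n,"tip rel z",(q[i]-[0,0,tz]).round(3)[:4].tolist(), "rangez", Z[m].max())
    print(" nearest table-range stats", np.percentile(Z[m],[50,99]))
    print([ (uv,(P[uv[1],uv[0]]-[0,0,tz]).round(4).tolist()) for uv in [(195,252),(355,252),(192,258),(358,258)]])
E
```

```text
w1 tip rel z [[0.437, -0.116, 0.03], [0.439, -0.114, 0.03], [0.446, -0.114, 0.03], [0.462, -0.023, 0.03]] rangez 0.17879933
 nearest table-range stats [0.14665543 0.17517062]
[((195, 252), [0.5431, -0.189, -0.196]), ((355, 252), [0.5647, 0.0314, -0.1962]), ((192, 258), [0.4417, -0.114, 0.0354]), ((358, 258), [0.4505, -0.0222, 0.0357])]
w2 tip rel z [[0.456, -0.101, -0.033], [0.458, -0.072, -0.033], [0.455, -0.104, -0.033], [0.458, -0.076, -0.033]] rangez 0.23999855
 nearest table-range stats [0.14967502 0.23981457]
[((195, 252), [0.4795, -0.1388, -0.0614]), ((355, 252), [0.4933, 0.0046, -0.0623]), ((192, 258), [0.4394, -0.109, 0.0366]), ((358, 258), [0.448, -0.0178, 0.0365])]
w3 tip rel z [[0.463, 0.006, -0.015], [0.492, -0.078, -0.015], [0.49, -0.053, -0.015], [0.453, -0.133, -0.014]] rangez 0.2347652
 nearest table-range stats [0.19092442 0.23334459]
[((195, 252), [0.4397, -0.1098, 0.037]), ((355, 252), [0.4473, -0.0229, 0.038]), ((192, 258), [0.4394, -0.1094, 0.0448]), ((358, 258), [0.4468, -0.0233, 0.046])]
```

```bash
python3 - <<'E'
from h import *
from cell import imaging,robot,observe
print(robot.grasp_offset, observe()["tool_pos"],observe()["opening"],observe()["time"])
d=imaging.read_camera("scene"); np.savez("s4.npz",**d)
P=cloud(d); c=d["color"][170:330,180:340]
# columns down the right finger and body in scene
for u,v in [(244,254),(244,250),(246,245),(250,245),(250,240),(255,250),(245,235),(250,232),(240,220),(260,225),(275,235),(278,230),(250,215)]: print((u,v),P[v,u].round(4),d["color"][v,u])
E
```

```text
-0.0188 [ 0.4550235  -0.06649371  0.01256781] 0.06544041022245255 3.1
(244, 254) [ 0.4403 -0.1052  0.0529] [81 77 67]
(244, 250) [ 0.4407 -0.1049  0.0623] [79 73 65]
(246, 245) [ 0.4119 -0.1508  0.1199] [64 62 56]
(250, 245) [ 0.4204 -0.1507  0.1154] [70 66 59]
(250, 240) [ 0.4216 -0.1492  0.1249] [38 35 33]
(255, 250) [ 0.4585 -0.1152  0.0599] [69 65 60]
(245, 235) [ 0.4106 -0.1501  0.1417] [60 57 51]
(250, 232) [ 0.4145 -0.1588  0.1516] [14 18 12]
(240, 220) [ 0.4251 -0.1163  0.146 ] [11 12 10]
(260, 225) [ 0.4384 -0.1548  0.1524] [37 36 34]
(275, 235) [ 0.4703 -0.1571  0.1169] [65 61 53]
(278, 230) [ 0.478  -0.1558  0.1234] [60 56 49]
(250, 215) [ 0.4418 -0.1226  0.1528] [29 30 33]
```

Request:
{"name": "send_rows", "arguments": {
  "series": [
    [0, 0, 0, 0, 0, 0, 0],
    [0, 0, 0, 0, 0, 0, 0],
    [0, 0.001, 0, 0, 0, 0, 0],
    [0, 0, 0, 0, 0, 0, 0]
  ]
}}

```text
time: 3.48
tool_pos: [0.4548, -0.0653, 0.0122]
tool_rot: [3.141, -0.0, 3.048]
contact_force: [0.7, -0.9, -0.6]
opening: 0.0871
```

Request:
{"name": "send_rows", "arguments": {
  "series": [
    [0, 0, 0.008, 0, 0, 0, 0],
    [0, 0, 0.006, 0, 0, 0, 0],
    [0, 0, 0, 0, 0, 0, 0]
  ]
}}

```text
time: 3.73
tool_pos: [0.4539, -0.0651, -0.0032]
tool_rot: [3.141, -0.002, 3.048]
contact_force: [-0.2, -0.3, -0.3]
opening: 0.0916
```

```bash
python3 plan.py .455 -.0652 -.018 84.6; python3 wr.py w4; python3 - <<'E'
import cv2
d=cv2.imread("pics/w4.png")[200:350,170:400]; cv2.imwrite("pics/w4c.png",cv2.resize(d,None,fx=3,fy=3))
E
```

```text
t 3.73 pos [ 0.4539 -0.0651 -0.0032] jaw 84.62 dj -0.02 tilt z [-2.4e-03  8.0e-04 -1.0e+00] q [-0.31  0.5   1.94  0.    0.7  -1.79] F [-0.2 -0.3 -0.3] open 0.0916 rows 1
[-0.0012,0.0000,0.0148,0,0,0.0004]
```

View pics/w4c.png

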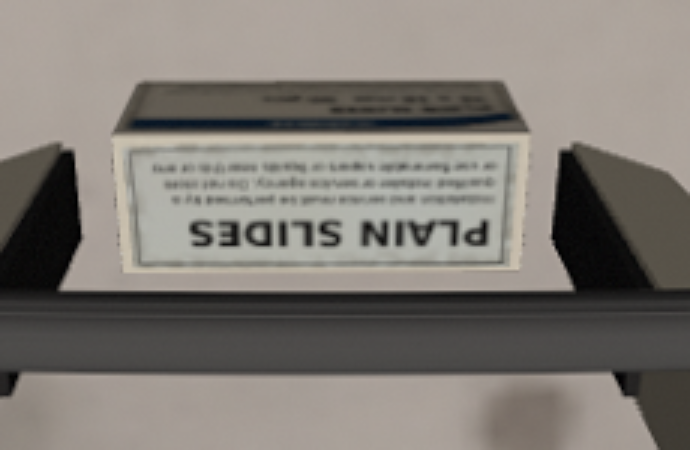

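Request:
{"name": "send_rows", "arguments": {
  "series": [
    [-0.001, 0, 0.007, 0, 0, 0, 0],
    [0, 0, 0.007, 0, 0, 0, 0],
    [0, 0, 0, 0, 0, 0, 0.1],
    [0, 0, 0, 0, 0, 0, 0.25],
    [0, 0, 0, 0, 0, 0, 0.4]
  ]
}}

```text
time: 4.2
tool_pos: [0.4558, -0.0655, -0.0159]
tool_rot: [3.141, -0.0, 3.048]
contact_force: [0.8, -0.6, 0.0]
opening: 0.0789
```

Request:
{"name": "send_rows", "arguments": {
  "series": [
    [0, 0, 0, 0, 0, 0, 0.4],
    [0, 0, 0, 0, 0, 0, 0.4],
    [0, 0, 0, 0, 0, 0, 0.4]
  ]
}}

```text
time: 4.45
tool_pos: [0.456, -0.0655, -0.0156]
tool_rot: [3.142, 0.0, 3.048]
contact_force: [0.3, 0.1, -0.1]
opening: 0.0789
```

Request:
{"name": "send_rows", "arguments": {
  "series": [
    [0, 0, -0.02, 0, 0, 0, 0.4],
    [0, 0, -0.03, 0, 0, 0, 0.4],
    [0, 0, -0.03, 0, 0, 0, 0.4],
    [0, 0, -0.02, 0, 0, 0, 0.4]
  ]
}}

```text
time: 4.78
tool_pos: [0.4565, -0.0657, 0.0867]
tool_rot: [-3.141, 0.002, 3.048]
contact_force: [1.0, 0.0, -0.9]
opening: 0.079
```

```bash
python3 plan.py .631 .2055 .085 14 .03
```

```text
t 4.78 pos [ 0.4565 -0.0657  0.0867] jaw 84.63 dj -70.63 tilt z [ 2.4e-03 -7.0e-04 -1.0e+00] q [-0.31  0.35  1.85  0.    0.93 -1.79] F [ 1.   0.  -0.9] open 0.0790 rows 11
[-0.0135,0.0260,0.0002,0,0,0.1121] [-0.0105,0.0274,0.0002,0,0,0.1121] [-0.0074,0.0284,0.0002,0,0,0.1121] [-0.0041,0.0290,0.0002,0,0,0.1121] [-0.0009,0.0293,0.0002,0,0,0.1121]
[0.0024,0.0292,0.0002,0,0,0.1121] [0.0057,0.0288,0.0002,0,0,0.1121] [0.0088,0.0279,0.0002,0,0,0.1121] [0.0119,0.0268,0.0002,0,0,0.1121] [0.0148,0.0253,0.0002,0,0,0.1121]
[0.0176,0.0235,0.0002,0,0,0.1121]
```

Request:
{"name": "send_rows", "arguments": {
  "series": [
    [-0.0135, 0.026, 0, 0, 0, 0.11, 0.4],
    [-0.0105, 0.027, 0, 0, 0, 0.11, 0.4],
    [-0.007, 0.028, 0, 0, 0, 0.11, 0.4],
    [-0.004, 0.029, 0, 0, 0, 0.11, 0.4],
    [-0.001, 0.029, 0, 0, 0, 0.11, 0.4]
  ]
}}

```text
time: 5.2
tool_pos: [0.5344, 0.0584, 0.0845]
tool_rot: [3.141, 0.0, 2.492]
contact_force: [0.6, -1.1, -0.6]
opening: 0.0787
```

Request:
{"name": "send_rows", "arguments": {
  "series": [
    [0.0025, 0.029, 0, 0, 0, 0.11, 0.4],
    [0.0055, 0.029, 0, 0, 0, 0.11, 0.4],
    [0.009, 0.028, 0, 0, 0, 0.11, 0.4],
    [0.012, 0.027, 0, 0, 0, 0.11, 0.4],
    [0.015, 0.025, 0, 0, 0, 0.11, 0.4]
  ]
}}

```text
time: 5.62
tool_pos: [0.6117, 0.1832, 0.0842]
tool_rot: [-3.141, -0.0, 1.943]
contact_force: [-0.1, -0.9, -0.2]
opening: 0.0789
```

Request:
{"name": "send_rows", "arguments": {
  "series": [
    [0.017, 0.023, 0, 0, 0, 0.11, 0.4],
    [0, 0, 0, 0, 0, 0, 0.4],
    [0, 0, 0, 0, 0, 0, 0.4]
  ]
}}

```text
time: 5.87
tool_pos: [0.6262, 0.2073, 0.0835]
tool_rot: [-3.141, 0.0, 1.841]
contact_force: [-0.5, -1.5, -0.6]
opening: 0.0784
```

```bash
python3 plan.py .631 .2055 .03 14 .03; python3 wr.py w5
```

```text
t 5.87 pos [0.6262 0.2073 0.0835] jaw 15.48 dj -1.48 tilt z [-7.e-04 -2.e-04 -1.e+00] q [ 0.2   0.68  1.26 -0.    1.19 -0.07] F [-0.5 -1.5 -0.6] open 0.0784 rows 2
[-0.0015,0.0021,0.0268,0,0,0.0129] [-0.0015,0.0021,0.0268,0,0,0.0129]
```

View pics/w5.png

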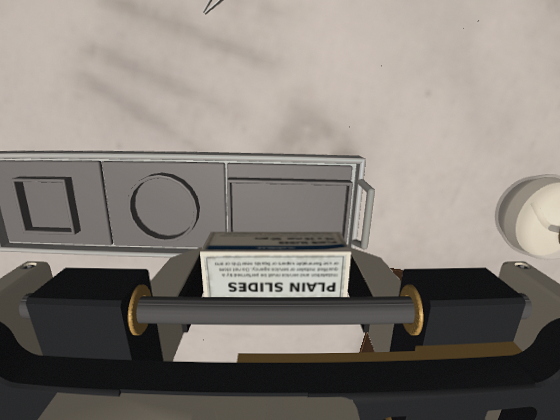

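```bash
python3 - <<'E'
from h import *
d=load("w5.npz"); c=d["color"][140:270,0:390,::-1]
cv2.imwrite("pics/w5c.png",cv2.resize(c,None,fx=2,fy=2,interpolation=2))
for n,uv,z in [("obL",(229,181),.021),("obR",(351,179),.021),("rnd",(165,205),.021),("sq",(47,204),.021),("endL",(108,162),.018),("endR",(364,160),.018),("rnd rim left",(130,205),.021),("rim right",(199,205),.021),("rim top",(165,172),.021),("handle",(372,182),.037),("handle",(369,246),.037)]: print(n,onplane(d,[uv],z)[0].round(4))
E
```

```text
obL [0.5811 0.2233 0.021 ]
obR [0.6787 0.2522 0.021 ]
rnd [0.5322 0.1881 0.021 ]
sq [0.4275 0.1602 0.021 ]
endL [0.4775 0.2116 0.018 ]
endR [0.6847 0.27   0.018 ]
rnd rim left [0.5023 0.1798 0.021 ]
rim right [0.5608 0.196  0.021 ]
rim top [0.5276 0.2167 0.021 ]
handle [0.6908 0.2568 0.037 ]
handle [0.7083 0.2045 0.037 ]
```

View pics/w5c.png

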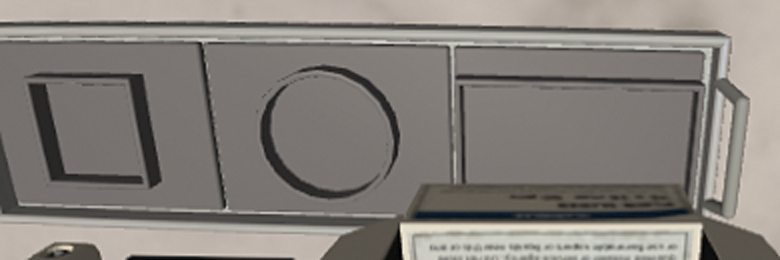

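```bash
python3 - <<'E'
from h import *
d=load("w5.npz"); P=cloud(d)
print(onplane(d,[(203,253),(349,250),(345,295),(207,298)],.1272).round(4))
print(P[270,280],P[285,240])
E
```

```text
[[0.5858 0.2097 0.1272]
 [0.6587 0.2317 0.1272]
 [0.666  0.2054 0.1272]
 [0.5932 0.1832 0.1272]]
[0.62707994 0.21146237 0.12810553] [0.60882775 0.19689507 0.12811567]
```

```bash
python3 plan.py .632 .2075 .025 14 .03
```

```text
t 5.92 pos [0.6258 0.2061 0.0836] jaw 15.44 dj -1.44 tilt z [-1.3e-03 -6.0e-04 -1.0e+00] q [ 0.2   0.68  1.27 -0.    1.19 -0.07] F [-0.8  0.2 -1.2] open 0.0791 rows 2
[-0.0002,0.0032,0.0293,0,0,0.0126] [-0.0001,0.0032,0.0293,0,0,0.0126]
```

Request:
{"name": "send_rows", "arguments": {
  "series": [
    [0, 0.003, 0.028, 0, 0, 0.0125, 0.4],
    [0, 0.003, 0.028, 0, 0, 0.0125, 0.4],
    [0, 0, 0, 0, 0, 0, 0.4],
    [0, 0, 0, 0, 0, 0, 0.4]
  ]
}}

```text
time: 6.25
tool_pos: [0.6307, 0.2062, 0.0272]
tool_rot: [-3.137, -0.0, 1.813]
contact_force: [-0.4, 0.2, 0.4]
opening: 0.0788
```

```bash
python3 plan.py .632 .2075 -.004 14 .03; python3 wr.py w6;python3 - <<'E'
import cv2
d=cv2.imread("pics/w6.png")[150:350,150:420]; cv2.imwrite("pics/w6c.png",cv2.resize(d,None,fx=2.9,fy=2.9))
E
```

```text
t 6.25 pos [0.6307 0.2062 0.0272] jaw 13.87 dj 0.13 tilt z [-0.0041 -0.001  -1.    ] q [ 0.2   0.75  1.3  -0.    1.09 -0.04] F [-0.4  0.2  0.4] open 0.0788 rows 2
[0.0005,0.0008,0.0156,0,0,-0.0011] [0.0005,0.0008,0.0156,0,0,-0.0011]
```

View pics/w6c.png

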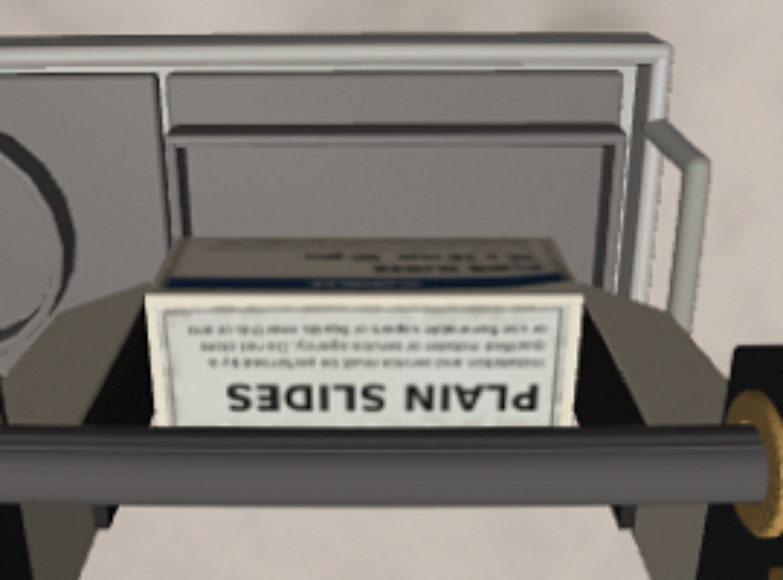

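```bash
python3 - <<'E'
from h import *
d=load("w6.npz"); f=lambda u,v:(u/2.9+150-.3,v/2.9+150-.3)
A=onplane(d,[f(168,127),f(622,127)],.021); B=onplane(d,[f(165,240),f(557,238)],.043); C=onplane(d,[f(146,296),f(584,294)],.071)
print(A.round(4),B.round(4),C.round(4))
e=A[1]-A[0]; e/=np.linalg.norm(e); n=np.array([-e[1],e[0],0]); print("len",np.linalg.norm(A[1]-A[0]),np.degrees(np.arctan2(e[1],e[0])))
t=A.mean(0)-28e-3*n; print("trough ctr",t)
for X,w in((B,16e-3),(C,16e-3)):
    g=X[1]-X[0];g/=np.linalg.norm(g);m=np.array([-g[1],g[0],0]);c=X.mean(0)-w*m; print("carton ctr",c,"rel along,across",(c-t)@e,(c-t)@n,np.degrees(np.arctan2(g[1],g[0])))
E
```

```text
[[0.5793 0.2264 0.021 ]
 [0.6792 0.2513 0.021 ]] [[0.5864 0.2091 0.043 ]
 [0.666  0.2293 0.043 ]] [[0.5889 0.2103 0.071 ]
 [0.6651 0.2297 0.071 ]]
len 0.10292474272543786 13.950201977226683
trough ctr [0.63598023 0.21167563 0.021     ]
carton ctr [0.63017387 0.203687   0.043     ] rel along,across -0.007560992746176922 -0.006353220549851633 14.287395255204643
carton ctr [0.63093441 0.20447768 0.071     ] rel along,across -0.006632267482646411 -0.005769207205026836 14.276666236209243
```

Request:
{"name": "send_rows", "arguments": {
  "series": [
    [0.005, 0.002, 0, 0, 0, 0, 0.4],
    [0, 0, 0.012, 0, 0, 0, 0.4],
    [0, 0, 0.012, 0, 0, 0, 0.4],
    [0, 0, 0.004, 0, 0, 0, 0.4],
    [0, 0, 0, 0, 0, 0, 0.4]
  ]
}}

```text
time: 6.72
tool_pos: [0.6315, 0.2127, -0.0018]
tool_rot: [-3.138, -0.0, 1.813]
contact_force: [-0.4, 0.2, -0.1]
opening: 0.0791
```

```bash
python3 plan.py .632 .2075 -.004 14 .03; python3 wr.py w7;python3 - <<'E'
import cv2
d=cv2.imread("pics/w7.png")[150:350,150:420]; cv2.imwrite("pics/w7c.png",cv2.resize(d,None,fx=2.9,fy=2.9))
E
```

```text
t 6.72 pos [ 0.6315  0.2127 -0.0018] jaw 13.88 dj 0.12 tilt z [-3.5e-03 -7.0e-04 -1.0e+00] q [ 0.21  0.79  1.31  0.    1.04 -0.03] F [-0.4  0.2 -0.1] open 0.0791 rows 1
[-0.0052,-0.0008,0.0022,0,0,-0.0021]
```

View pics/w7c.png

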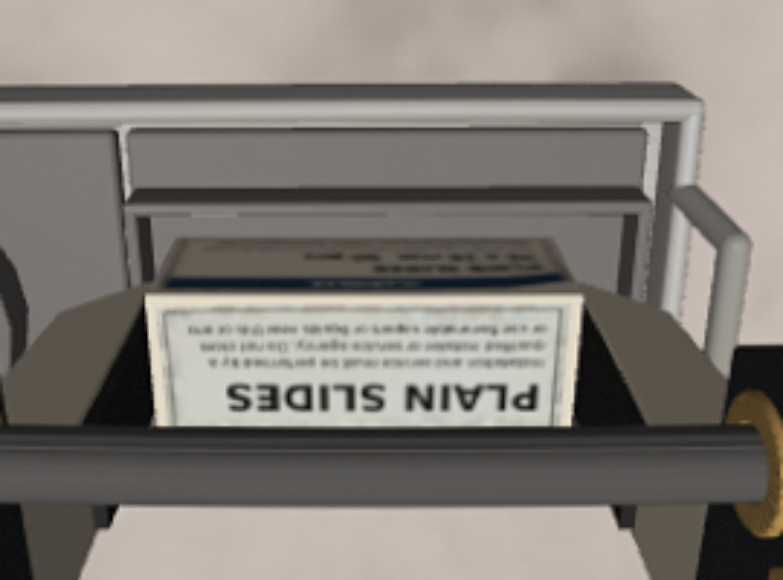

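Request:
{"name": "send_rows", "arguments": {
  "series": [
    [0, 0, 0.0015, 0, 0, 0, 0.4],
    [0, 0, 0.001, 0, 0, 0, 0.4],
    [0, 0, 0, 0, 0, 0, 0.4]
  ]
}}

```text
time: 7.02
tool_pos: [0.6331, 0.213, -0.0022]
tool_rot: [3.141, -0.0, 1.813]
contact_force: [1.3, 0.4, -0.3]
opening: 0.0788
```

Request:
{"name": "send_rows", "arguments": {
  "series": [
    [0, 0, 0.0015, 0, 0, 0, 0.4],
    [0, 0, 0, 0, 0, 0, 0.4]
  ]
}}

```text
time: 7.18
tool_pos: [0.633, 0.213, -0.0038]
tool_rot: [3.141, -0.0, 1.813]
contact_force: [0.0, 0.0, 0.0]
opening: 0.0787
```

Request:
{"name": "send_rows", "arguments": {
  "series": [
    [0, 0, 0.001, 0, 0, 0, 0.4],
    [0, 0, 0, 0, 0, 0, 0.4]
  ]
}}

```text
time: 7.35
tool_pos: [0.6329, 0.213, -0.0048]
tool_rot: [-3.142, -0.0, 1.813]
contact_force: [-0.7, 0.1, 0.0]
opening: 0.0789
```

Request:
{"name": "send_rows", "arguments": {
  "series": [
    [0, 0, 0.0007, 0, 0, 0, 0.4],
    [0, 0, 0, 0, 0, 0, 0.1],
    [0, 0, 0, 0, 0, 0, 0.06],
    [0, 0, 0, 0, 0, 0, 0.06],
    [0, 0, 0, 0, 0, 0, 0.06]
  ]
}}

```text
time: 7.77
tool_pos: [0.633, 0.213, -0.0055]
tool_rot: [3.142, -0.0, 1.813]
contact_force: [-0.8, -0.3, 0.2]
opening: 0.086
```

Request:
{"name": "send_rows", "arguments": {
  "series": [
    [0, 0, -0.015, 0, 0, 0, 0.06],
    [0, 0, -0.025, 0, 0, 0, 0.06],
    [0, 0, -0.03, 0, 0, 0, 0.06],
    [0, 0, -0.03, 0, 0, 0, 0],
    [0, 0, -0.01, 0, 0, 0, 0]
  ]
}}

```text
time: 8.18
tool_pos: [0.6353, 0.2136, 0.1096]
tool_rot: [3.134, 0.0, 1.813]
contact_force: [0.5, -0.1, 0.9]
opening: 0.0911
```

```bash
python3 plan.py .437 -.272 .105 -13 .036; python3 wr.py w8
```

```text
t 8.18 pos [0.6353 0.2136 0.1096] jaw 13.87 dj -26.87 tilt z [ 0.0074  0.0017 -1.    ] q [ 0.21  0.67  1.21  0.    1.25 -0.03] F [ 0.5 -0.1  0.9] open 0.0911 rows 15
[-0.0283,-0.0206,0.0003,0,0,0.0313] [-0.0289,-0.0197,0.0003,0,0,0.0313] [-0.0295,-0.0188,0.0003,0,0,0.0313] [-0.0301,-0.0179,0.0003,0,0,0.0313] [-0.0306,-0.0169,0.0003,0,0,0.0313]
[-0.0311,-0.0159,0.0003,0,0,0.0313] [-0.0316,-0.0150,0.0003,0,0,0.0313] [-0.0321,-0.0140,0.0003,0,0,0.0313] [-0.0325,-0.0130,0.0003,0,0,0.0313] [-0.0329,-0.0119,0.0003,0,0,0.0313]
[-0.0332,-0.0109,0.0003,0,0,0.0313] [-0.0335,-0.0099,0.0003,0,0,0.0313] [-0.0338,-0.0088,0.0003,0,0,0.0313] [-0.0341,-0.0077,0.0003,0,0,0.0313] [-0.0343,-0.0067,0.0003,0,0,0.0313]
```

View pics/w8.png

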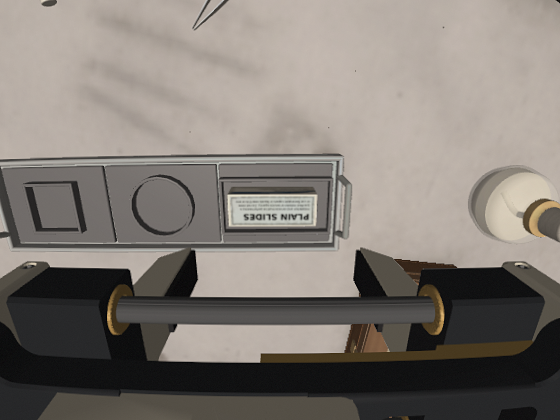

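Request:
{"name": "send_rows", "arguments": {
  "series": [
    [-0.028, -0.02, 0, 0, 0, 0.031, 0],
    [-0.029, -0.02, 0, 0, 0, 0.031, 0],
    [-0.0295, -0.019, 0, 0, 0, 0.031, 0],
    [-0.03, -0.018, 0, 0, 0, 0.031, 0],
    [-0.0305, -0.017, 0, 0, 0, 0.031, 0]
  ]
}}

```text
time: 8.65
tool_pos: [0.565, 0.0502, 0.103]
tool_rot: [-3.139, -0.0, 1.657]
contact_force: [0.8, -1.4, 0.1]
opening: 0.092
```

Request:
{"name": "send_rows", "arguments": {
  "series": [
    [-0.031, -0.016, 0, 0, 0, 0.031, 0],
    [-0.0315, -0.015, 0, 0, 0, 0.031, 0],
    [-0.032, -0.014, 0, 0, 0, 0.031, 0],
    [-0.0325, -0.013, 0, 0, 0, 0.031, 0],
    [-0.033, -0.012, 0, 0, 0, 0.031, 0]
  ]
}}

```text
time: 9.07
tool_pos: [0.499, -0.1115, 0.1032]
tool_rot: [-3.14, -0.001, 1.501]
contact_force: [0.9, 0.2, -0.1]
opening: 0.0917
```

Request:
{"name": "send_rows", "arguments": {
  "series": [
    [-0.033, -0.011, 0, 0, 0, 0.031, 0],
    [-0.0335, -0.01, 0, 0, 0, 0.031, 0],
    [-0.034, -0.009, 0, 0, 0, 0.031, 0],
    [-0.034, -0.008, 0, 0, 0, 0.031, 0],
    [-0.034, -0.007, 0, 0, 0, 0.031, 0]
  ]
}}

```text
time: 9.48
tool_pos: [0.4326, -0.2728, 0.1032]
tool_rot: [-3.14, -0.001, 1.346]
contact_force: [-0.1, 0.0, 0.3]
opening: 0.0917
```

Request:
{"name": "send_rows", "arguments": {
  "series": [
    [0, 0, 0, 0, 0, 0, 0],
    [0, 0, 0, 0, 0, 0, 0]
  ]
}}

```text
time: 9.65
tool_pos: [0.4328, -0.2728, 0.1032]
tool_rot: [-3.14, -0.001, 1.344]
contact_force: [0.2, -0.2, -0.3]
opening: 0.0919
```

```bash
python3 plan.py .437 -.272 .105 -13 .036; python3 wr.py w9
```

```text
t 9.65 pos [ 0.4328 -0.2728  0.1032] jaw -12.98 dj -0.02 tilt z [-0.0015  0.0015 -1.    ] q [-0.71  0.42  1.69  0.    1.04 -0.49] F [ 0.2 -0.2 -0.3] open 0.0919 rows 1
[0.0017,0.0039,-0.0018,0,0,0.0004]
```

View pics/w9.png

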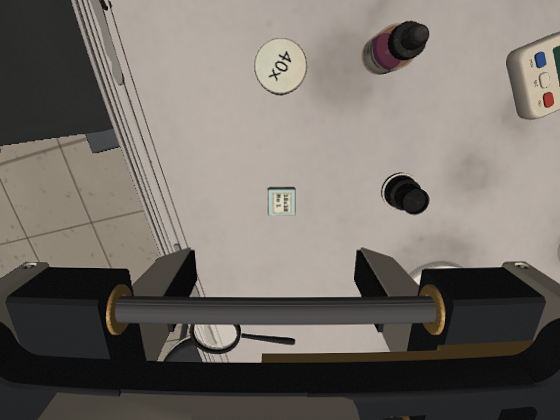

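```bash
python3 - <<'E'
from h import *
d=load("w9.npz"); P=cloud(d); z=P[...,2]
m=(d["range_z"]>0)&(P[...,0]>.4)&(P[...,0]<.48)&(P[...,1]>-.31)&(P[...,1]<-.23)&(z>.008)&(z<.02)
c=max(cv2.findContours(m.astype(np.uint8),0,1)[0],key=cv2.contourArea)
q=onplane(d,c.reshape(-1,2),.0125); print(cv2.minAreaRect((q[:,:2]*1000).astype(np.float32)),np.median(z[m]))
E
```

```text
((438.55096435546875, -273.04339599609375), (26.647052764892578, 25.891639709472656), 77.05127716064453) 0.012530585134162997
```

Request:
{"name": "send_rows", "arguments": {
  "series": [
    [0.0015, 0.005, 0.02, 0, 0, 0, 0],
    [0, 0, 0.025, 0, 0, 0, 0.2],
    [0, 0, 0.025, 0, 0, 0, 0.35],
    [0, 0, 0.025, 0, 0, 0, 0.35],
    [0, 0, 0, 0, 0, 0, 0.35]
  ]
}}

```text
time: 10.12
tool_pos: [0.4371, -0.2676, 0.0051]
tool_rot: [-3.134, -0.005, 1.35]
contact_force: [-0.6, 1.2, -0.2]
opening: 0.0699
```

Request:
{"name": "send_rows", "arguments": {
  "series": [
    [0, 0, 0, 0, 0, 0, 0.35]
  ]
}}

```text
time: 10.2
tool_pos: [0.439, -0.2695, 0.0085]
tool_rot: [-3.138, -0.002, 1.35]
contact_force: [0.5, 0.0, 0.2]
opening: 0.0629
```

```bash
python3 plan.py .438 -.2725 -.027 -13 .036; python3 wr.py w10
```

```text
t 10.20 pos [ 0.439  -0.2695  0.0085] jaw -12.67 dj -0.33 tilt z [-0.0027  0.0026 -1.    ] q [-0.7   0.56  1.77  0.    0.81 -0.48] F [0.5 0.  0.2] open 0.0629 rows 1
[-0.0031,-0.0003,0.0355,0,0,0.0058]
```

View pics/w10.png

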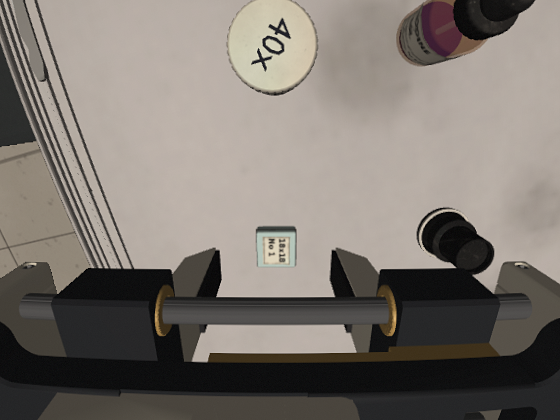

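Request:
{"name": "send_rows", "arguments": {
  "series": [
    [-0.003, 0, 0.012, 0, 0, 0.005, 0.35],
    [0, 0, 0.012, 0, 0, 0, 0.35],
    [0, 0, 0.006, 0, 0, 0, 0.35],
    [0, 0, 0, 0, 0, 0, 0.35],
    [0, 0, 0, 0, 0, 0, 0.35]
  ]
}}

```text
time: 10.67
tool_pos: [0.4393, -0.2745, -0.0196]
tool_rot: [3.14, 0.0, 1.343]
contact_force: [-0.1, 0.3, -0.1]
opening: 0.0596
```

```bash
python3 plan.py .438 -.2725 -.027 -13 .036; python3 wr.py w11;python3 - <<'E'
import cv2
d=cv2.imread("pics/w11.png")[200:350,170:400]; cv2.imwrite("pics/w11c.png",cv2.resize(d,None,fx=3,fy=3))
E
```

```text
t 10.67 pos [ 0.4393 -0.2745 -0.0196] jaw -13.04 dj 0.04 tilt z [ 1.e-03 -7.e-04 -1.e+00] q [-0.71  0.61  1.79  0.    0.75 -0.48] F [-0.1  0.3 -0.1] open 0.0596 rows 1
[0.0017,-0.0017,0.0074,0,0,-0.0007]
```

View pics/w11c.png

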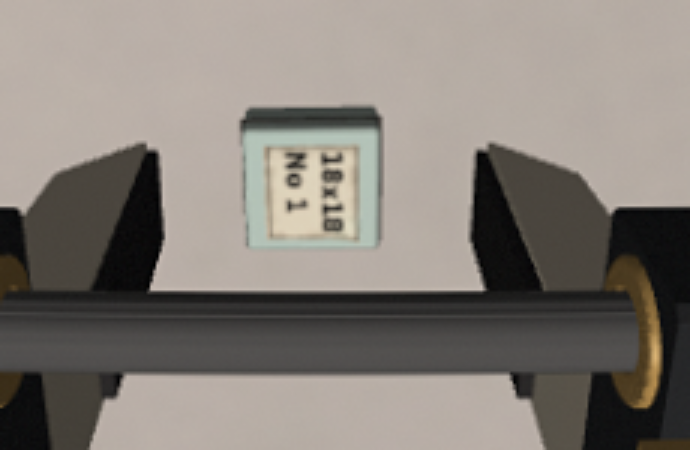

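Request:
{"name": "send_rows", "arguments": {
  "series": [
    [0.0015, -0.001, 0.004, 0, 0, 0, 0.35],
    [0, 0, 0.002, 0, 0, 0, 0.5],
    [0, 0, 0, 0, 0, 0, 0.65],
    [0, 0, 0, 0, 0, 0, 0.8],
    [0, 0, 0, 0, 0, 0, 0.9]
  ],
  "newtons": 12
}}

```text
time: 11.13
tool_pos: [0.4381, -0.2728, -0.0264]
tool_rot: [3.141, 0.0, 1.343]
contact_force: [-0.8, -0.9, -1.2]
opening: 0.0373
```

Request:
{"name": "send_rows", "arguments": {
  "series": [
    [0, 0, 0, 0, 0, 0, 0.9],
    [0, 0, 0, 0, 0, 0, 0.9],
    [0, 0, 0, 0, 0, 0, 0.9]
  ]
}}

```text
time: 11.38
tool_pos: [0.4381, -0.2728, -0.0264]
tool_rot: [3.141, -0.0, 1.343]
contact_force: [-0.4, 0.5, 0.6]
opening: 0.0259
```

Request:
{"name": "send_rows", "arguments": {
  "series": [
    [0, 0, -0.015, 0, 0, 0, 0.9],
    [0, 0, -0.03, 0, 0, 0, 0.9],
    [0, 0, -0.03, 0, 0, 0, 0.9],
    [0, 0, -0.03, 0, 0, 0, 0.9],
    [0, 0, 0, 0, 0, 0, 0.9]
  ]
}}

```text
time: 11.8
tool_pos: [0.4408, -0.2749, 0.0839]
tool_rot: [3.133, 0.004, 1.343]
contact_force: [0.6, -0.9, 0.4]
opening: 0.0261
```

```bash
python3 plan.py .633 .213 .085 14 .036; python3 wr.py w12
```

```text
t 11.80 pos [ 0.4408 -0.2749  0.0839] jaw -13.06 dj 27.06 tilt z [ 0.0076 -0.0063 -1.    ] q [-0.71  0.45  1.7   0.    0.98 -0.48] F [ 0.6 -0.9  0.4] open 0.0261 rows 15
[0.0346,0.0051,-0.0001,0,0,-0.0315] [0.0344,0.0062,-0.0001,0,0,-0.0315] [0.0342,0.0073,-0.0001,0,0,-0.0315] [0.0339,0.0084,-0.0001,0,0,-0.0315] [0.0337,0.0094,-0.0001,0,0,-0.0315]
[0.0334,0.0105,-0.0001,0,0,-0.0315] [0.0330,0.0115,-0.0001,0,0,-0.0315] [0.0326,0.0126,-0.0001,0,0,-0.0315] [0.0322,0.0136,-0.0001,0,0,-0.0315] [0.0318,0.0146,-0.0001,0,0,-0.0315]
[0.0313,0.0156,-0.0001,0,0,-0.0315] [0.0308,0.0166,-0.0001,0,0,-0.0315] [0.0303,0.0175,-0.0001,0,0,-0.0315] [0.0297,0.0185,-0.0001,0,0,-0.0315] [0.0291,0.0194,-0.0001,0,0,-0.0315]
```

View pics/w12.png

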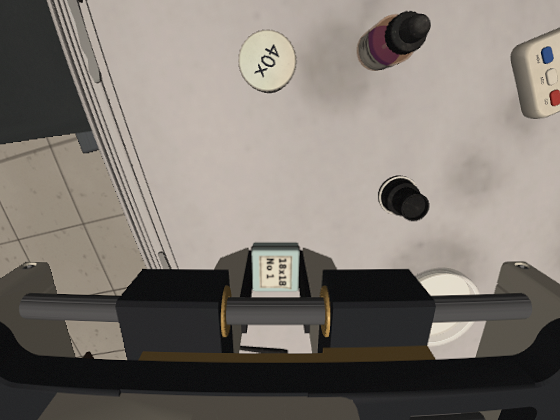

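Request:
{"name": "send_rows", "arguments": {
  "series": [
    [0.0345, 0.005, 0, 0, 0, -0.0315, 0.9],
    [0.0345, 0.006, 0, 0, 0, -0.0315, 0.9],
    [0.034, 0.007, 0, 0, 0, -0.0315, 0.9],
    [0.034, 0.0085, 0, 0, 0, -0.0315, 0.9],
    [0.0335, 0.0095, 0, 0, 0, -0.0315, 0.9]
  ]
}}

```text
time: 12.27
tool_pos: [0.5012, -0.1085, 0.0774]
tool_rot: [-3.14, -0.001, 1.501]
contact_force: [0.9, -0.0, -0.9]
opening: 0.0259
```

Request:
{"name": "send_rows", "arguments": {
  "series": [
    [0.0335, 0.0105, 0, 0, 0, -0.0315, 0.9],
    [0.033, 0.0115, 0, 0, 0, -0.0315, 0.9],
    [0.0325, 0.0125, 0, 0, 0, -0.0315, 0.9],
    [0.032, 0.0135, 0, 0, 0, -0.0315, 0.9],
    [0.032, 0.0145, 0, 0, 0, -0.0315, 0.9]
  ]
}}

```text
time: 12.68
tool_pos: [0.565, 0.0542, 0.0772]
tool_rot: [-3.139, -0.0, 1.659]
contact_force: [0.9, -0.4, 0.3]
opening: 0.0262
```

Request:
{"name": "send_rows", "arguments": {
  "series": [
    [0.0315, 0.0155, 0, 0, 0, -0.0315, 0.9],
    [0.031, 0.0165, 0, 0, 0, -0.0315, 0.9],
    [0.0305, 0.0175, 0, 0, 0, -0.0315, 0.9],
    [0.03, 0.0185, 0, 0, 0, -0.0315, 0.9],
    [0.029, 0.0195, 0, 0, 0, -0.0315, 0.9]
  ]
}}

```text
time: 13.1
tool_pos: [0.6288, 0.2176, 0.0769]
tool_rot: [-3.139, -0.0, 1.817]
contact_force: [0.9, -0.4, 0.1]
opening: 0.0261
```

Request:
{"name": "send_rows", "arguments": {
  "series": [
    [0, 0, 0, 0, 0, 0, 0.9],
    [0, 0, 0, 0, 0, 0, 0.9]
  ]
}}

```text
time: 13.27
tool_pos: [0.6284, 0.2175, 0.0764]
tool_rot: [-3.139, -0.0, 1.818]
contact_force: [-0.5, -1.6, -0.9]
opening: 0.0258
```

```bash
python3 plan.py .633 .213 .03 14 .03; python3 wr.py w13
```

```text
t 13.27 pos [0.6284 0.2175 0.0764] jaw 14.17 dj -0.17 tilt z [-2.5e-03 -6.0e-04 -1.0e+00] q [ 0.22  0.7   1.25 -0.    1.19 -0.03] F [-0.5 -1.6 -0.9] open 0.0258 rows 2
[-0.0028,0.0017,0.0232,0,0,0.0015] [-0.0027,0.0017,0.0232,0,0,0.0015]
```

View pics/w13.png

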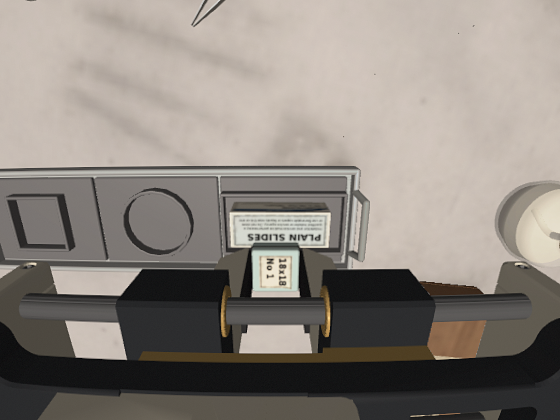

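Request:
{"name": "send_rows", "arguments": {
  "series": [
    [-0.003, 0.002, 0.02, 0, 0, 0, 0.9],
    [-0.0025, 0.0015, 0.02, 0, 0, 0, 0.9],
    [0, 0, 0, 0, 0, 0, 0.9],
    [0, 0, 0, 0, 0, 0, 0.9]
  ]
}}

```text
time: 13.65
tool_pos: [0.6328, 0.2098, 0.0373]
tool_rot: [-3.138, -0.0, 1.813]
contact_force: [0.2, 0.1, 0.7]
opening: 0.0256
```

```bash
python3 plan.py .633 .213 .014 14 .03; python3 wr.py w14;python3 - <<'E'
import cv2
d=cv2.imread("pics/w14.png")[150:350,150:420]; cv2.imwrite("pics/w14c.png",cv2.resize(d,None,fx=2.9,fy=2.9))
E
```

```text
t 13.65 pos [0.6328 0.2098 0.0373] jaw 13.89 dj 0.11 tilt z [-3.6e-03 -9.0e-04 -1.0e+00] q [ 0.21  0.75  1.28 -0.    1.12 -0.04] F [0.2 0.1 0.7] open 0.0256 rows 1
[0.0031,0.0009,0.0233,0,0,-0.0019]
```

View pics/w14c.png

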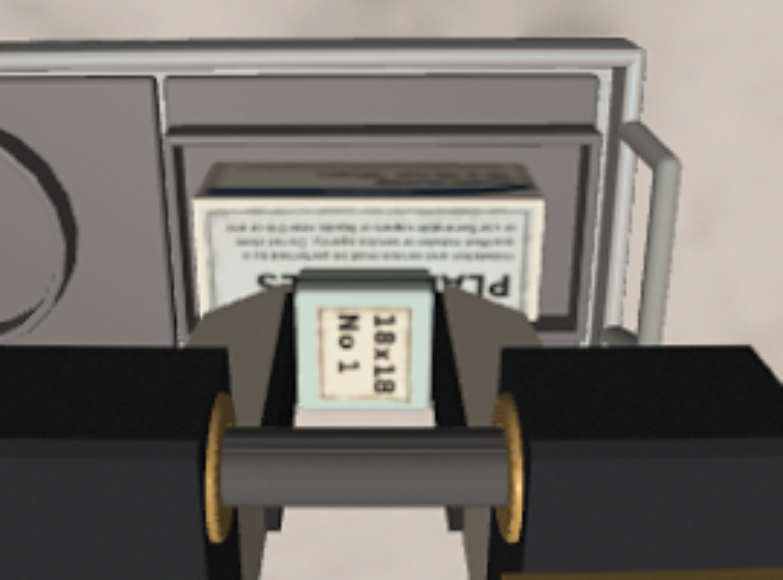

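Request:
{"name": "send_rows", "arguments": {
  "series": [
    [0.003, 0.001, 0.01, 0, 0, 0, 0.9],
    [0, 0, 0.009, 0, 0, 0, 0.9],
    [0, 0, 0, 0, 0, 0, 0.9],
    [0, 0, 0, 0, 0, 0, 0.9]
  ]
}}

```text
time: 14.03
tool_pos: [0.6337, 0.2147, 0.0189]
tool_rot: [-3.14, -0.0, 1.816]
contact_force: [0.7, -0.6, -1.3]
opening: 0.0259
```

```bash
python3 plan.py .633 .213 .014 14 .03; python3 wr.py w15;python3 - <<'E'
import cv2
d=cv2.imread("pics/w15.png")[150:350,150:420]; cv2.imwrite("pics/w15c.png",cv2.resize(d,None,fx=2.9,fy=2.9))
E
```

```text
t 14.03 pos [0.6337 0.2147 0.0189] jaw 14.02 dj -0.02 tilt z [-1.3e-03 -2.0e-04 -1.0e+00] q [ 0.21  0.77  1.29  0.    1.08 -0.03] F [ 0.7 -0.6 -1.3] open 0.0259 rows 1
[-0.0015,-0.0011,0.0049,0,0,0.0004]
```

View pics/w15c.png

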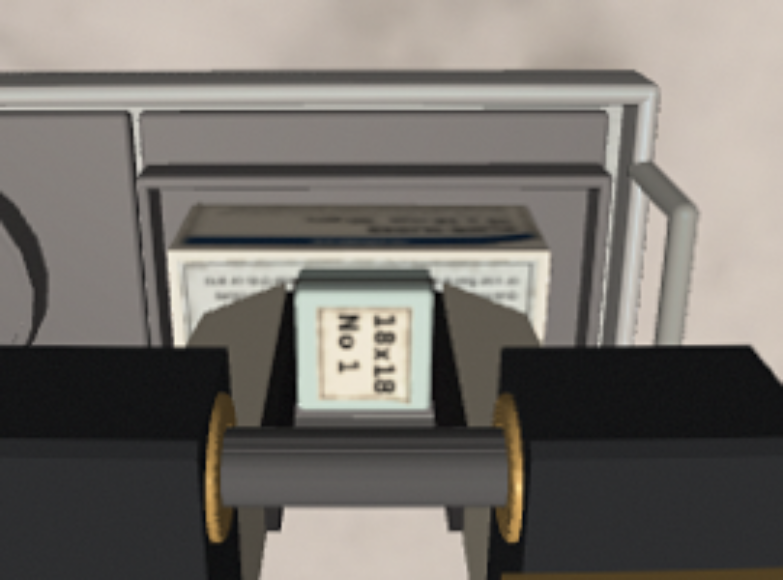

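Request:
{"name": "send_rows", "arguments": {
  "series": [
    [-0.0015, -0.001, 0.0025, 0, 0, 0, 0.9],
    [0, 0, 0.0015, 0, 0, 0, 0.9],
    [0, 0, 0, 0, 0, 0, 0.9]
  ]
}}

```text
time: 14.33
tool_pos: [0.6335, 0.2128, 0.0154]
tool_rot: [-3.141, -0.0, 1.815]
contact_force: [-0.2, -0.1, -0.1]
opening: 0.0256
```

Request:
{"name": "send_rows", "arguments": {
  "series": [
    [0, 0, 0.001, 0, 0, 0, 0.9],
    [0, 0, 0, 0, 0, 0, 0.9]
  ]
}}

```text
time: 14.5
tool_pos: [0.6337, 0.213, 0.0145]
tool_rot: [3.142, -0.0, 1.815]
contact_force: [-1.3, -0.0, -0.2]
opening: 0.0256
```

Request:
{"name": "send_rows", "arguments": {
  "series": [
    [0, 0, 0.0007, 0, 0, 0, 0.9],
    [0, 0, 0, 0, 0, 0, 0.9]
  ]
}}

```text
time: 14.67
tool_pos: [0.6336, 0.213, 0.0138]
tool_rot: [-3.142, -0.0, 1.815]
contact_force: [0.6, -0.2, 0.1]
opening: 0.0257
```

Now release gently just above contact and retreat.

Request:
{"name": "send_rows", "arguments": {
  "series": [
    [0, 0, 0.0007, 0, 0, 0, 0.9],
    [0, 0, 0, 0, 0, 0, 0.65],
    [0, 0, 0, 0, 0, 0, 0.55],
    [0, 0, 0, 0, 0, 0, 0.55],
    [0, 0, 0, 0, 0, 0, 0.55]
  ]
}}

```text
time: 15.08
tool_pos: [0.6337, 0.213, 0.0132]
tool_rot: [3.141, -0.0, 1.815]
contact_force: [-0.0, 0.1, -0.1]
opening: 0.0406
```

Request:
{"name": "send_rows", "arguments": {
  "series": [
    [0, 0, -0.01, 0, 0, 0, 0.55],
    [0, 0, -0.025, 0, 0, 0, 0.55],
    [0, 0, -0.03, 0, 0, 0, 0.4],
    [0, 0, -0.03, 0, 0, 0, 0.3],
    [0, 0, 0, 0, 0, 0, 0.3]
  ]
}}

```text
time: 15.5
tool_pos: [0.6374, 0.2138, 0.1163]
tool_rot: [3.129, 0.0, 1.815]
contact_force: [1.4, -0.2, 0.7]
opening: 0.0571
```

```bash
python3 plan.py .4605 -.163 .12 86 .036; python3 wr.py w16
```

```text
t 15.50 pos [0.6374 0.2138 0.1163] jaw 14.02 dj 71.98 tilt z [ 0.0122  0.0027 -0.9999] q [ 0.21  0.67  1.2   0.    1.26 -0.03] F [ 1.4 -0.2  0.7] open 0.0571 rows 12
[-0.0269,-0.0219,-0.0003,0,0,-0.1047] [-0.0245,-0.0246,-0.0003,0,0,-0.1047] [-0.0218,-0.0270,-0.0003,0,0,-0.1047] [-0.0188,-0.0291,-0.0003,0,0,-0.1047] [-0.0157,-0.0310,-0.0003,0,0,-0.1047]
[-0.0123,-0.0324,-0.0003,0,0,-0.1047] [-0.0089,-0.0335,-0.0003,0,0,-0.1047] [-0.0053,-0.0343,-0.0003,0,0,-0.1047] [-0.0017,-0.0346,-0.0003,0,0,-0.1047] [0.0019,-0.0346,-0.0003,0,0,-0.1047]
[0.0055,-0.0343,-0.0003,0,0,-0.1047] [0.0091,-0.0335,-0.0003,0,0,-0.1047]
```

View pics/w16.png

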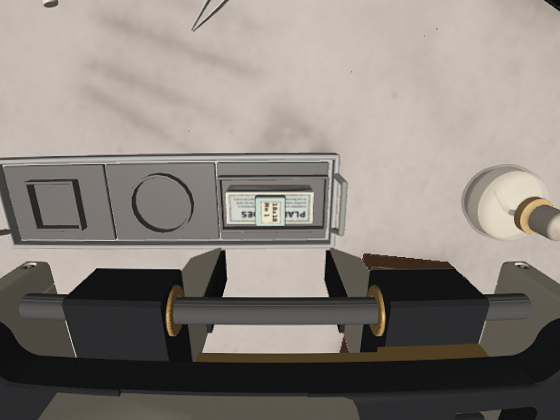

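Request:
{"name": "send_rows", "arguments": {
  "series": [
    [-0.027, -0.022, 0, 0, 0, -0.105, 0.2],
    [-0.0245, -0.0245, 0, 0, 0, -0.105, 0],
    [-0.022, -0.027, 0, 0, 0, -0.105, 0],
    [-0.019, -0.029, 0, 0, 0, -0.105, 0],
    [-0.0155, -0.031, 0, 0, 0, -0.105, 0]
  ]
}}

```text
time: 15.97
tool_pos: [0.5589, 0.0544, 0.1077]
tool_rot: [-3.141, -0.001, 2.346]
contact_force: [0.7, -1.7, -0.3]
opening: 0.0902
```

Request:
{"name": "send_rows", "arguments": {
  "series": [
    [-0.0125, -0.0325, 0, 0, 0, -0.105, 0],
    [-0.009, -0.0335, 0, 0, 0, -0.105, 0],
    [-0.0055, -0.0345, 0, 0, 0, -0.105, 0],
    [-0.0015, -0.0345, 0, 0, 0, -0.105, 0],
    [0.002, -0.0345, 0, 0, 0, -0.105, 0]
  ]
}}

```text
time: 16.38
tool_pos: [0.4855, -0.1028, 0.1079]
tool_rot: [3.141, -0.001, 2.871]
contact_force: [0.1, -0.2, 0.5]
opening: 0.0916
```

Request:
{"name": "send_rows", "arguments": {
  "series": [
    [0.0055, -0.0345, 0, 0, 0, -0.105, 0],
    [0.009, -0.0335, 0, 0, 0, -0.105, 0],
    [0, 0, 0, 0, 0, 0, 0],
    [0, 0, 0, 0, 0, 0, 0]
  ]
}}

```text
time: 16.72
tool_pos: [0.4568, -0.166, 0.1079]
tool_rot: [3.141, -0.001, 3.07]
contact_force: [0.4, -0.5, 0.5]
opening: 0.0919
```

```bash
python3 plan.py .4605 -.163 .06 86 .036; python3 wr.py w17; python3 - <<'E'
from h import *
d=load("w17.npz"); P=cloud(d); z=P[...,2]
m=(d["range_z"]>0)&(P[...,0]>.42)&(P[...,0]<.50)&(P[...,1]>-.21)&(P[...,1]<-.12)&(z>.06)&(z<.07)
c=max(cv2.findContours(m.astype(np.uint8),0,1)[0],key=cv2.contourArea)
q=onplane(d,c.reshape(-1,2),.064); print(np.array(cv2.minEnclosingCircle((q[:,:2]*1000).astype(np.float32))[0]),cv2.minAreaRect((q[:,:2]*1000).astype(np.float32)),np.median(z[m]))
E
```

```text
t 16.72 pos [ 0.4568 -0.166   0.1079] jaw 85.92 dj 0.08 tilt z [-5.e-04  5.e-04 -1.e+00] q [-0.51  0.37  1.76  0.    1.02 -2.01] F [ 0.4 -0.5  0.5] open 0.0919 rows 2
[-0.0018,0.0016,0.0240,0,0,-0.0007] [-0.0018,0.0016,0.0240,0,0,-0.0007] 
[ 460.56698608 -162.1182251 ] ((460.6656188964844, -162.46096801757812), (36.18073272705078, 36.41918182373047), 43.960750579833984) 0.06418955781938557
```

View pics/w17.png

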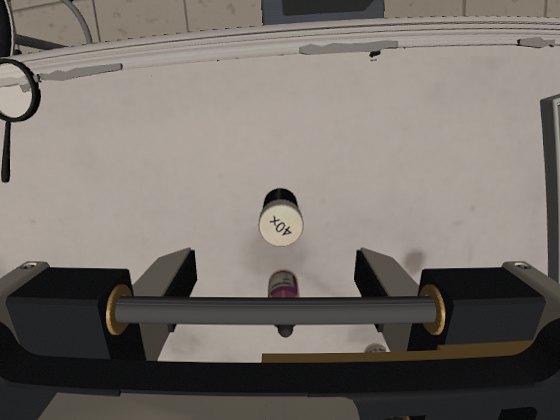

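Request:
{"name": "send_rows", "arguments": {
  "series": [
    [-0.0035, 0.0035, 0.025, 0, 0, 0, 0],
    [0, 0, 0.025, 0, 0, 0, 0],
    [0, 0, 0.02, 0, 0, 0, 0],
    [0, 0, 0, 0, 0, 0, 0],
    [0, 0, 0, 0, 0, 0, 0]
  ]
}}

```text
time: 17.18
tool_pos: [0.4612, -0.16, 0.0376]
tool_rot: [3.14, -0.002, 3.076]
contact_force: [1.0, -0.6, -0.2]
opening: 0.0917
```

```bash
python3 plan.py .4605 -.1625 0 86 .036; python3 wr.py w18
```

```text
t 17.18 pos [ 0.4612 -0.16    0.0376] jaw 86.25 dj -0.25 tilt z [-0.0022  0.0015 -1.    ] q [-0.49  0.47  1.83  0.    0.85 -2.  ] F [ 1.  -0.6 -0.2] open 0.0917 rows 2
[0.0003,-0.0013,0.0188,0,0,0.0022] [0.0003,-0.0013,0.0188,0,0,0.0022]
```

View pics/w18.png

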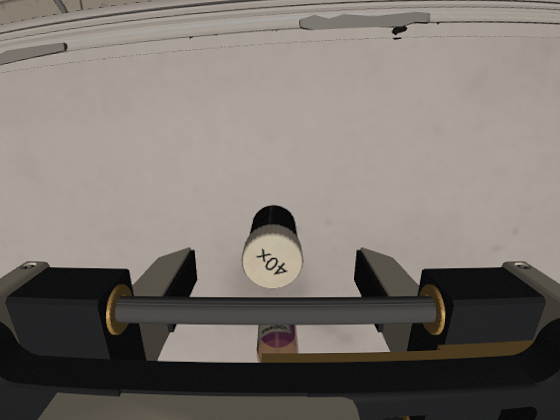

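Canister lid at (272,257), centred between the fingers. Descend and grip.

Request:
{"name": "send_rows", "arguments": {
  "series": [
    [0, -0.002, 0.015, 0, 0, 0, 0],
    [0, 0, 0.015, 0, 0, 0, 0.2],
    [0, 0, 0.007, 0, 0, 0, 0.35],
    [0, 0, 0, 0, 0, 0, 0.5],
    [0, 0, 0, 0, 0, 0, 0.7]
  ],
  "newtons": 20
}}

```text
time: 17.65
tool_pos: [0.4618, -0.1636, 0.0019]
tool_rot: [-3.141, 0.001, 3.075]
contact_force: [0.7, 0.5, 0.4]
opening: 0.0697
```

Request:
{"name": "send_rows", "arguments": {
  "series": [
    [0, 0, 0, 0, 0, 0, 0.8],
    [0, 0, 0, 0, 0, 0, 0.8],
    [0, 0, 0, 0, 0, 0, 0.8],
    [0, 0, 0, 0, 0, 0, 0.8]
  ]
}}

```text
time: 17.98
tool_pos: [0.4615, -0.1637, 0.0016]
tool_rot: [-3.141, 0.001, 3.075]
contact_force: [0.7, -0.7, -0.4]
opening: 0.0432
```

Request:
{"name": "send_rows", "arguments": {
  "series": [
    [0, 0, 0, 0, 0, 0, 0.8],
    [0, 0, 0, 0, 0, 0, 0.8],
    [0, 0, 0, 0, 0, 0, 0.8]
  ]
}}

```text
time: 18.23
tool_pos: [0.4614, -0.1636, 0.0013]
tool_rot: [-3.142, 0.001, 3.075]
contact_force: [-0.8, 0.3, 2.5]
opening: 0.0355
```

Request:
{"name": "send_rows", "arguments": {
  "series": [
    [0, 0, -0.015, 0, 0, 0, 0.8],
    [0, 0, -0.03, 0, 0, 0, 0.8],
    [0, 0, -0.03, 0, 0, 0, 0.8],
    [0, 0, -0.03, 0, 0, 0, 0.8],
    [0, 0, 0, 0, 0, 0, 0.8]
  ]
}}

```text
time: 18.65
tool_pos: [0.4641, -0.1651, 0.1113]
tool_rot: [-3.138, 0.009, 3.075]
contact_force: [1.4, -0.0, 0.1]
opening: 0.0353
```

```bash
python3 plan.py .529 .182 .105 104 .036; python3 wr.py w19
```

```text
t 18.65 pos [ 0.4641 -0.1651  0.1113] jaw 86.21 dj 17.79 tilt z [ 0.0084 -0.0045 -1.    ] q [-0.5   0.37  1.74  0.    1.02 -2.  ] F [ 1.4 -0.   0.1] open 0.0353 rows 10
[-0.0042,0.0351,0.0006,0,0,-0.0311] [-0.0053,0.0349,0.0006,0,0,-0.0311] [-0.0063,0.0347,0.0006,0,0,-0.0311] [-0.0074,0.0345,0.0006,0,0,-0.0311] [-0.0085,0.0343,0.0006,0,0,-0.0311]
[-0.0095,0.0340,0.0006,0,0,-0.0311] [-0.0106,0.0337,0.0006,0,0,-0.0311] [-0.0116,0.0333,0.0006,0,0,-0.0311] [-0.0127,0.0330,0.0006,0,0,-0.0311] [-0.0137,0.0326,0.0006,0,0,-0.0311]
```

View pics/w19.png

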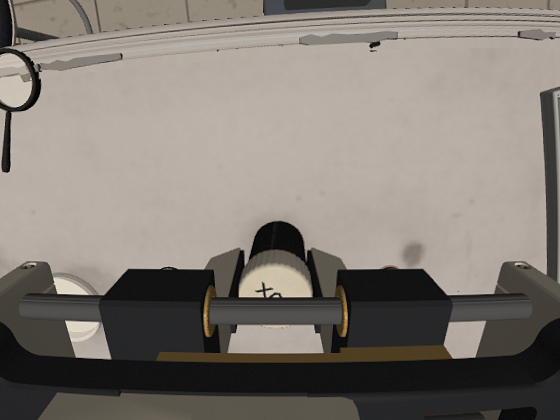

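Request:
{"name": "send_rows", "arguments": {
  "series": [
    [-0.004, 0.035, 0, 0, 0, -0.031, 0.8],
    [-0.0055, 0.035, 0, 0, 0, -0.031, 0.8],
    [-0.0065, 0.0345, 0, 0, 0, -0.031, 0.8],
    [-0.0075, 0.0345, 0, 0, 0, -0.031, 0.8],
    [-0.0085, 0.034, 0, 0, 0, -0.031, 0.8]
  ]
}}

```text
time: 19.12
tool_pos: [0.4931, 0.0111, 0.1047]
tool_rot: [3.141, -0.003, -3.052]
contact_force: [1.1, -0.2, -1.0]
opening: 0.0356
```

Request:
{"name": "send_rows", "arguments": {
  "series": [
    [-0.0095, 0.034, 0, 0, 0, -0.031, 0.8],
    [-0.0105, 0.0335, 0, 0, 0, -0.031, 0.8],
    [-0.0115, 0.0335, 0, 0, 0, -0.031, 0.8],
    [-0.0125, 0.033, 0, 0, 0, -0.031, 0.8],
    [-0.0135, 0.0325, 0, 0, 0, -0.031, 0.8]
  ]
}}

```text
time: 19.53
tool_pos: [0.5249, 0.1845, 0.1044]
tool_rot: [3.141, -0.003, -2.896]
contact_force: [0.4, -0.0, -0.5]
opening: 0.0356
```

Request:
{"name": "send_rows", "arguments": {
  "series": [
    [0, 0, 0.02, 0, 0, 0, 0.8],
    [0, 0, 0.02, 0, 0, 0, 0.8],
    [0, 0, 0, 0, 0, 0, 0.8],
    [0, 0, 0, 0, 0, 0, 0.8]
  ]
}}

```text
time: 19.87
tool_pos: [0.5243, 0.1826, 0.0642]
tool_rot: [3.141, -0.005, -2.898]
contact_force: [-0.2, -0.1, 0.2]
opening: 0.0357
```

```bash
python3 plan.py .529 .182 .02 104 .036; python3 wr.py w20
```

```text
t 19.87 pos [0.5243 0.1826 0.0642] jaw 103.97 dj 0.03 tilt z [-4.8e-03 -9.0e-04 -1.0e+00] q [ 0.2   0.54  1.61  0.    1.   -1.62] F [-0.2 -0.1  0.2] open 0.0357 rows 2
[-0.0022,-0.0008,0.0221,0,0,-0.0003] [-0.0022,-0.0008,0.0221,0,0,-0.0003]
```

View pics/w20.png

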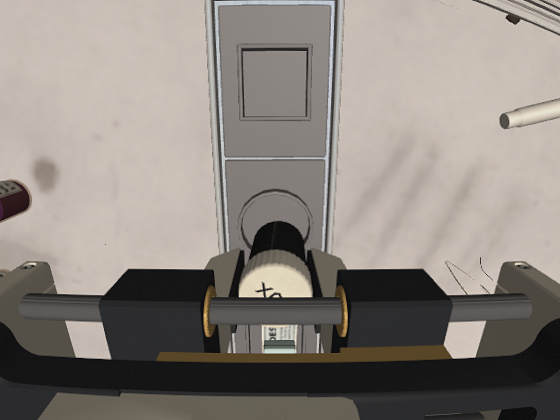

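```bash
python3 - <<'E'
from h import *
d=load("w20.npz")
s=onplane(d,[(237.5,44.5),(312,44.5),(313,120.5),(237,120.5)],.021); print(s.round(4),s.mean(0))
r=onplane(d,[(276,189.5),(237.5,222),(314,222)],.021);print("rim front,left,right",r.round(4))
b=onplane(d,[(278,222)],.064-.0); print("canister bottom front at z",.0629,onplane(d,[(278,222)],.0629).round(4))
E
```

```text
[[0.4049 0.1255 0.021 ]
 [0.3925 0.1754 0.021 ]
 [0.4416 0.1899 0.021 ]
 [0.455  0.1361 0.021 ]] [0.42351107 0.1567085  0.021     ]
rim front,left,right [[0.4985 0.1762 0.021 ]
 [0.532  0.1527 0.021 ]
 [0.5171 0.2123 0.021 ]]
canister bottom front at z 0.0629 [[0.5094 0.1802 0.0629]]
```

Request:
{"name": "send_rows", "arguments": {
  "series": [
    [-0.003, 0, 0.018, 0, 0, 0, 0.8],
    [0, 0, 0.018, 0, 0, 0, 0.8],
    [0, 0, 0.01, 0, 0, 0, 0.8],
    [0, 0, 0, 0, 0, 0, 0.8],
    [0, 0, 0, 0, 0, 0, 0.8]
  ]
}}

```text
time: 20.33
tool_pos: [0.529, 0.1833, 0.0206]
tool_rot: [3.142, 0.0, -2.898]
contact_force: [0.2, 1.1, -0.4]
opening: 0.0355
```

```bash
python3 plan.py .529 .182 .0125 104 .036; python3 wr.py w21
```

```text
t 20.33 pos [0.529  0.1833 0.0206] jaw 103.93 dj 0.07 tilt z [ 0.e+00  1.e-04 -1.e+00] q [ 0.2   0.6   1.64  0.    0.9  -1.62] F [ 0.2  1.1 -0.4] open 0.0355 rows 1
[0.0003,-0.0012,0.0081,0,0,-0.0012]
```

View pics/w21.png

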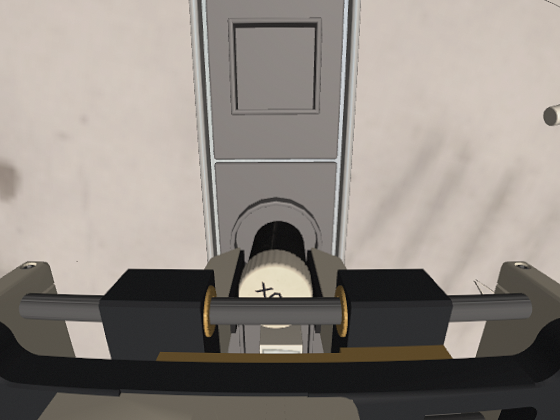

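Bottom (278,222) is within the round rim (rim front at v 199, inner about 205). Lower the last 8 mm.

Request:
{"name": "send_rows", "arguments": {
  "series": [
    [0, 0, 0.003, 0, 0, 0, 0.8],
    [0, 0, 0.003, 0, 0, 0, 0.8],
    [0, 0, 0.001, 0, 0, 0, 0.8],
    [0, 0, 0, 0, 0, 0, 0.8]
  ]
}}

```text
time: 20.72
tool_pos: [0.5287, 0.1836, 0.0131]
tool_rot: [3.142, -0.0, -2.898]
contact_force: [-0.9, 0.9, -0.9]
opening: 0.0355
```

Request:
{"name": "send_rows", "arguments": {
  "series": [
    [0, 0, 0.0007, 0, 0, 0, 0.8],
    [0, 0, 0, 0, 0, 0, 0.8]
  ]
}}

```text
time: 20.88
tool_pos: [0.5288, 0.1836, 0.0124]
tool_rot: [3.142, 0.0, -2.898]
contact_force: [0.3, -0.9, -0.3]
opening: 0.0353
```

Request:
{"name": "send_rows", "arguments": {
  "series": [
    [0, 0, 0.0005, 0, 0, 0, 0.8],
    [0, 0, 0, 0, 0, 0, 0.55],
    [0, 0, 0, 0, 0, 0, 0.4],
    [0, 0, 0, 0, 0, 0, 0.3],
    [0, 0, 0, 0, 0, 0, 0.3]
  ]
}}

```text
time: 21.3
tool_pos: [0.5287, 0.1836, 0.0119]
tool_rot: [3.142, -0.0, -2.898]
contact_force: [0.1, 0.2, 0.4]
opening: 0.0569
```

Request:
{"name": "send_rows", "arguments": {
  "series": [
    [0, 0, -0.01, 0, 0, 0, 0.3],
    [0, 0, -0.025, 0, 0, 0, 0.2],
    [0, 0, -0.03, 0, 0, 0, 0],
    [0, 0, -0.03, 0, 0, 0, 0],
    [0, 0, 0, 0, 0, 0, 0]
  ]
}}

```text
time: 21.72
tool_pos: [0.5324, 0.1843, 0.1136]
tool_rot: [-3.141, 0.011, -2.898]
contact_force: [1.5, 0.4, -0.1]
opening: 0.0866
```

```bash
python3 plan.py .655 -.062 .105 90 .036; python3 wr.py w22
```

```text
t 21.72 pos [0.5324 0.1843 0.1136] jaw 103.97 dj -13.97 tilt z [ 0.0108  0.0022 -0.9999] q [ 0.2   0.48  1.55  0.    1.1  -1.62] F [ 1.5  0.4 -0.1] open 0.0866 rows 8
[-0.0074,-0.0336,0.0011,0,0,0.0305] [-0.0085,-0.0333,0.0011,0,0,0.0305] [-0.0095,-0.0331,0.0011,0,0,0.0305] [-0.0105,-0.0328,0.0011,0,0,0.0305] [-0.0115,-0.0324,0.0011,0,0,0.0305]
[-0.0125,-0.0321,0.0011,0,0,0.0305] [-0.0134,-0.0317,0.0011,0,0,0.0305] [-0.0144,-0.0312,0.0011,0,0,0.0305]
```

View pics/w22.png

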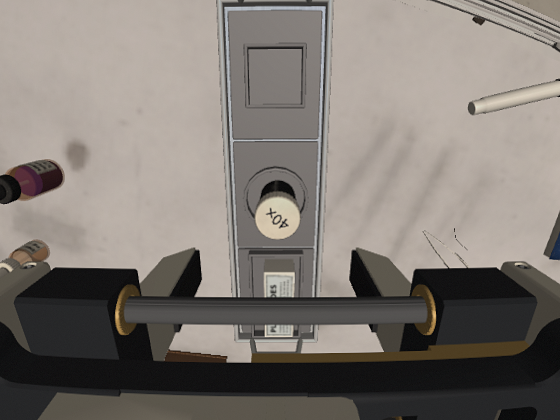

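Request:
{"name": "send_rows", "arguments": {
  "series": [
    [-0.0075, -0.0335, 0, 0, 0, 0.0305, 0],
    [-0.0085, -0.0335, 0, 0, 0, 0.0305, 0],
    [-0.0095, -0.033, 0, 0, 0, 0.0305, 0],
    [-0.0105, -0.033, 0, 0, 0, 0.0305, 0],
    [-0.0115, -0.0325, 0, 0, 0, 0.0305, 0]
  ]
}}

```text
time: 22.18
tool_pos: [0.6055, 0.0279, 0.1063]
tool_rot: [3.141, -0.001, -3.052]
contact_force: [0.6, 0.3, 0.4]
opening: 0.0917
```

Request:
{"name": "send_rows", "arguments": {
  "series": [
    [-0.0125, -0.032, 0, 0, 0, 0.0305, 0],
    [-0.0135, -0.0315, 0, 0, 0, 0.0305, 0],
    [-0.0145, -0.031, 0, 0, 0, 0.0305, 0],
    [0, 0, 0, 0, 0, 0, 0],
    [0, 0, 0, 0, 0, 0, 0]
  ]
}}

```text
time: 22.6
tool_pos: [0.6515, -0.0643, 0.1056]
tool_rot: [3.141, -0.002, 3.138]
contact_force: [-0.5, 0.1, 0.3]
opening: 0.0917
```

```bash
python3 wr.py w23; python3 - <<'E'
from h import *
d=load("w23.npz"); P=cloud(d); z=P[...,2]
b=(d["range_z"]>0)&(P[...,0]>.61)&(P[...,0]<.70)&(P[...,1]>-.11)&(P[...,1]<-.01)
for lo,hi in [(.064,.073),(.045,.06),(.005,.033)]:
    q=P[b&(z>lo)&(z<hi)]; print(lo,len(q),q.mean(0).round(4) if len(q) else "", np.median(q,axis=0).round(4),q.min(0).round(4),q.max(0).round(4))
E
python3 plan.py .655 -.062 .04 90 .036; 
```

```text
0.064 144 [ 0.6547 -0.0604  0.0688] [ 0.6545 -0.0604  0.0694] [ 0.6509 -0.0651  0.064 ] [ 0.6595 -0.0555  0.072 ]
0.045 321 [ 0.6522 -0.0605  0.0525] [ 0.6512 -0.061   0.0526] [ 0.6459 -0.0703  0.0453] [ 0.6646 -0.0499  0.06  ]
0.005 249 [ 0.6461 -0.0604  0.0217] [ 0.6449 -0.0604  0.0227] [ 0.6426 -0.0729  0.0053] [ 0.6619 -0.0478  0.033 ]
t 22.65 pos [ 0.651  -0.0628  0.1058] jaw 89.92 dj 0.08 tilt z [-0.0022  0.001  -1.    ] q [-0.21  0.65  1.26  0.    1.23 -1.78] F [-0.6 -1.   0.2] open 0.0919 rows 2
[-0.0020,0.0004,0.0329,0,0,-0.0007] [-0.0020,0.0004,0.0329,0,0,-0.0007]
```

View pics/w23.png

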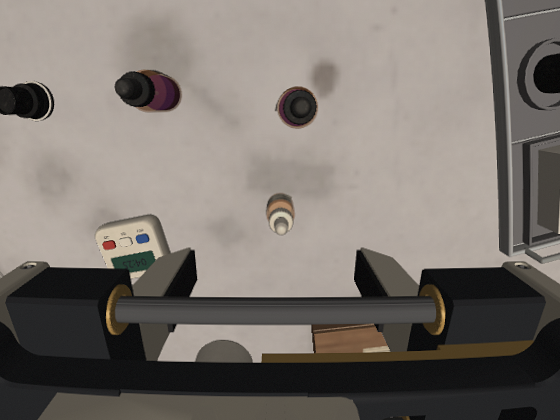

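Request:
{"name": "send_rows", "arguments": {
  "series": [
    [-0.004, 0.002, 0.025, 0, 0, 0, 0],
    [0, 0, 0.025, 0, 0, 0, 0],
    [0, 0, 0.02, 0, 0, 0, 0.2],
    [0, 0, 0, 0, 0, 0, 0.3],
    [0, 0, 0, 0, 0, 0, 0.3]
  ]
}}

```text
time: 23.07
tool_pos: [0.6546, -0.0589, 0.0361]
tool_rot: [3.141, -0.003, -3.14]
contact_force: [0.1, -0.3, -0.1]
opening: 0.0766
```

```bash
python3 plan.py .655 -.0605 -.018 90 .036; python3 wr.py w24
```

```text
t 23.07 pos [ 0.6546 -0.0589  0.0361] jaw 90.08 dj -0.08 tilt z [-3.e-03  9.e-04 -1.e+00] q [-0.21  0.73  1.32  0.    1.1  -1.78] F [ 0.1 -0.3 -0.1] open 0.0766 rows 2
[-0.0002,-0.0008,0.0271,0,0,0.0007] [-0.0002,-0.0008,0.0271,0,0,0.0007]
```

View pics/w24.png

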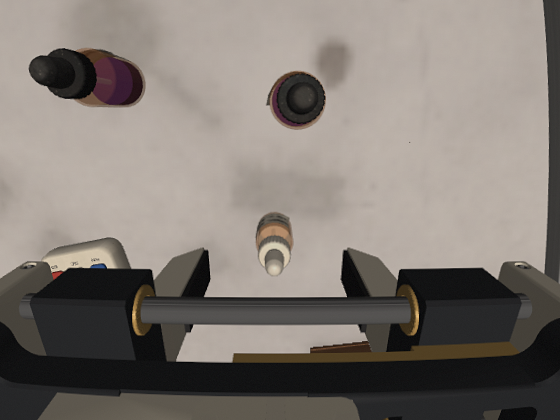

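Request:
{"name": "send_rows", "arguments": {
  "series": [
    [0, -0.001, 0.018, 0, 0, 0, 0.3],
    [0, 0, 0.018, 0, 0, 0, 0.3],
    [0, 0, 0.014, 0, 0, 0, 0.4],
    [0, 0, 0, 0, 0, 0, 0.6],
    [0, 0, 0, 0, 0, 0, 0.8]
  ],
  "newtons": 12
}}

```text
time: 23.53
tool_pos: [0.6564, -0.0613, -0.0118]
tool_rot: [-3.141, 0.001, -3.141]
contact_force: [0.4, 0.8, 0.8]
opening: 0.0487
```

Request:
{"name": "send_rows", "arguments": {
  "series": [
    [0, 0, 0, 0, 0, 0, 0.9],
    [0, 0, 0, 0, 0, 0, 0.9],
    [0, 0, 0, 0, 0, 0, 0.9],
    [0, 0, 0, 0, 0, 0, 0.9],
    [0, 0, 0, 0, 0, 0, 0.9]
  ]
}}

```text
time: 23.95
tool_pos: [0.6566, -0.0616, -0.0118]
tool_rot: [-3.141, 0.002, 3.141]
contact_force: [-0.8, 1.5, 6.2]
opening: 0.0254
```

Request:
{"name": "send_rows", "arguments": {
  "series": [
    [0, 0, 0, 0, 0, 0, 0.9],
    [0, 0, 0, 0, 0, 0, 0.9]
  ]
}}

```text
time: 24.12
tool_pos: [0.6566, -0.0616, -0.0118]
tool_rot: [-3.141, 0.002, 3.141]
contact_force: [-0.1, 0.8, 6.4]
opening: 0.0258
```

```bash
python3 wr.py w25; python3 - <<'E'
from cell import imaging,observe; import cv2,numpy as np
d=imaging.read_camera("scene"); c=d["color"][130:290,220:400,::-1]
cv2.imwrite("pics/s25.png",cv2.resize(c,None,fx=3.5,fy=3.5,interpolation=2)); s=observe(); print(s["contact_force"],s["torque"],s["opening"])
E
```

```text
[-0.54021338  1.3056182   6.43787778] [ 0.11797416  0.09616015 -0.03658261] 0.02548549115364811
```

View pics/w25.png

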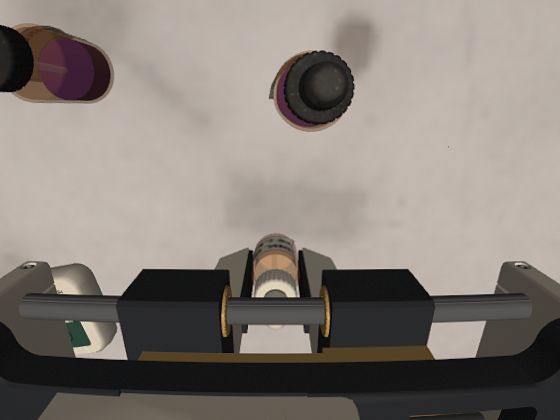

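View pics/s25.png

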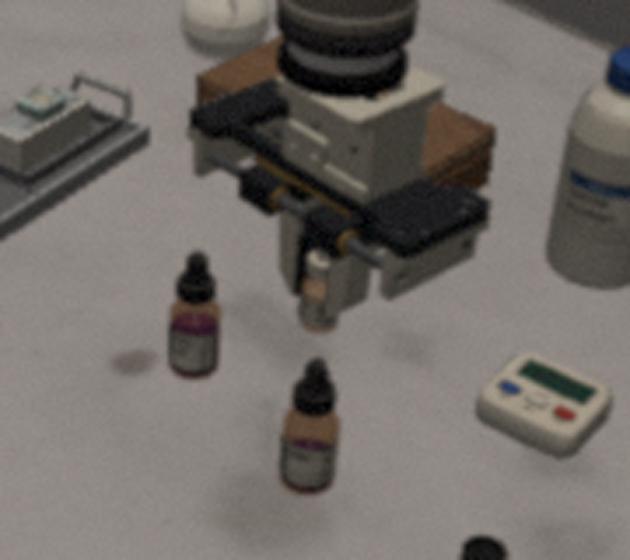

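Request:
{"name": "send_rows", "arguments": {
  "series": [
    [0, 0, -0.01, 0, 0, 0, 0.9],
    [0, 0, -0.02, 0, 0, 0, 0.9],
    [0, 0, -0.03, 0, 0, 0, 0.9],
    [0, 0, -0.03, 0, 0, 0, 0.9],
    [0, 0, -0.02, 0, 0, 0, 0.9]
  ]
}}

```text
time: 24.63
tool_pos: [0.6567, -0.0618, 0.1004]
tool_rot: [-3.141, 0.003, 3.141]
contact_force: [0.5, 0.7, -0.7]
opening: 0.0254
```

Request:
{"name": "send_rows", "arguments": {
  "series": [
    [0, 0, 0, 0, 0, 0, 0.9],
    [0, 0, 0, 0, 0, 0, 0.9]
  ]
}}

```text
time: 24.8
tool_pos: [0.6564, -0.0617, 0.0986]
tool_rot: [-3.141, 0.003, 3.141]
contact_force: [0.1, 0.9, -1.4]
opening: 0.0255
```

```bash
 python3 plan.py .424 .156 .1 104 .036; python3 wr.py w26;python3 - <<'E'
import cv2
d=cv2.imread("pics/w26.png")[200:350,170:400]; cv2.imwrite("pics/w26c.png",cv2.resize(d,None,fx=3,fy=3))
from h import *
d=load("w26.npz");P=cloud(d)
for v in (232,238,245,255,265,275,285,293): print(v,P[v,275].round(4))
E
```

```text
t 24.80 pos [ 0.6564 -0.0617  0.0986] jaw 89.98 dj 14.02 tilt z [ 2.7e-03 -5.0e-04 -1.0e+00] q [-0.21  0.67  1.25  0.    1.22 -1.78] F [ 0.1  0.9 -1.4] open 0.0255 rows 9
[0.0258,0.0242,-0.0002,0,0,-0.0272] [0.0252,0.0249,-0.0002,0,0,-0.0272] [0.0245,0.0256,-0.0002,0,0,-0.0272] [0.0238,0.0262,-0.0002,0,0,-0.0272] [0.0231,0.0268,-0.0002,0,0,-0.0272]
[0.0223,0.0275,-0.0002,0,0,-0.0272] [0.0216,0.0281,-0.0002,0,0,-0.0272] [0.0208,0.0286,-0.0002,0,0,-0.0272] [0.0200,0.0292,-0.0002,0,0,-0.0272] 
232 [ 6.886e-01 -6.280e-02 -2.000e-04]
238 [ 0.6429 -0.0625  0.1206]
245 [ 0.6429 -0.0625  0.1304]
255 [ 0.6428 -0.0624  0.1429]
265 [ 0.6461 -0.0624  0.1476]
275 [ 0.6449 -0.0624  0.1596]
285 [ 0.6481 -0.0624  0.1631]
293 [ 0.6496 -0.0624  0.1674]
```

View pics/w26c.png

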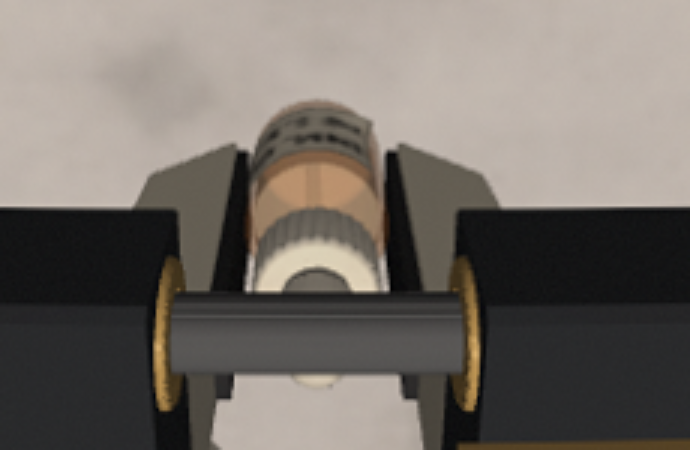

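Request:
{"name": "send_rows", "arguments": {
  "series": [
    [0.026, 0.024, 0, 0, 0, -0.027, 0.9],
    [0.025, 0.025, 0, 0, 0, -0.027, 0.9],
    [0.0245, 0.0255, 0, 0, 0, -0.027, 0.9],
    [0.024, 0.026, 0, 0, 0, -0.027, 0.9],
    [0.023, 0.027, 0, 0, 0, -0.027, 0.9]
  ]
}}

```text
time: 25.27
tool_pos: [0.5237, 0.0601, 0.0951]
tool_rot: [3.141, -0.004, -3.006]
contact_force: [0.6, 0.8, 0.2]
opening: 0.0255
```

Request:
{"name": "send_rows", "arguments": {
  "series": [
    [0.0225, 0.0275, 0, 0, 0, -0.027, 0.9],
    [0.0215, 0.028, 0, 0, 0, -0.027, 0.9],
    [0.021, 0.0285, 0, 0, 0, -0.027, 0.9],
    [0.02, 0.029, 0, 0, 0, -0.027, 0.9],
    [0, 0, 0, 0, 0, 0, 0.9]
  ]
}}

```text
time: 25.68
tool_pos: [0.4168, 0.1583, 0.0953]
tool_rot: [3.14, -0.007, -2.894]
contact_force: [-0.5, 0.3, -0.5]
opening: 0.0254
```

Request:
{"name": "send_rows", "arguments": {
  "series": [
    [0, 0, 0.02, 0, 0, 0, 0.9],
    [0, 0, 0.02, 0, 0, 0, 0.9],
    [0, 0, 0.02, 0, 0, 0, 0.9],
    [0, 0, 0, 0, 0, 0, 0.9],
    [0, 0, 0, 0, 0, 0, 0.9]
  ]
}}

```text
time: 26.1
tool_pos: [0.4218, 0.1553, 0.0357]
tool_rot: [3.141, -0.004, -2.899]
contact_force: [-0.6, 0.1, -0.3]
opening: 0.0255
```

```bash
 python3 plan.py .4235 .156 .02 104 .036; python3 wr.py w27
```

```text
t 26.10 pos [0.4218 0.1553 0.0357] jaw 103.89 dj 0.11 tilt z [-4.4e-03 -8.0e-04 -1.0e+00] q [ 0.18  0.42  1.93  0.    0.79 -1.63] F [-0.6  0.1 -0.3] open 0.0255 rows 1
[-0.0018,0.0003,0.0157,0,0,-0.0019]
```

View pics/w27.png

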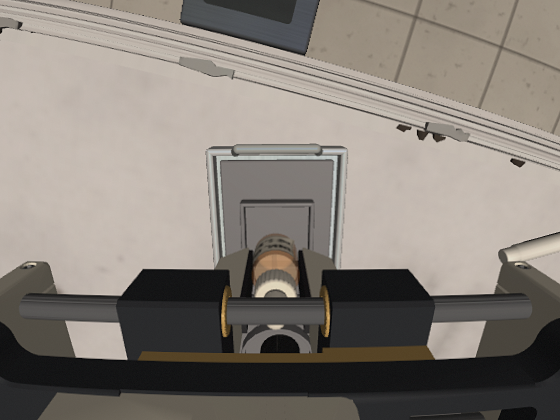

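```bash
python3 - <<'E'
from h import *
d=load("w27.npz"); P=cloud(d)
f=onplane(d,[(241,201),(313,201)],.021); print(f.round(4)); c=f.mean(0)+.026*np.array([.97,.242,0]); print("pocket ctr",c)
for v in (234,238,245,255): print(P[v,275].round(4))
E
```

```text
[[0.4028 0.1258 0.021 ]
 [0.3909 0.174  0.021 ]]
pocket ctr [0.42208343 0.15616189 0.021     ]
[0.4088 0.1514 0.0517]
[0.4083 0.1513 0.059 ]
[0.4085 0.1514 0.0685]
[0.4093 0.1516 0.0792]
```

Request:
{"name": "send_rows", "arguments": {
  "series": [
    [0, 0, 0.012, 0, 0, 0, 0.9],
    [0, 0, 0.012, 0, 0, 0, 0.9],
    [0, 0, 0.006, 0, 0, 0, 0.9],
    [0, 0, 0, 0, 0, 0, 0.9],
    [0, 0, 0, 0, 0, 0, 0.9]
  ]
}}

```text
time: 26.57
tool_pos: [0.4235, 0.1558, 0.0074]
tool_rot: [3.142, 0.0, -2.899]
contact_force: [-0.2, 0.6, -0.3]
opening: 0.0252
```

```bash
 python3 plan.py .4225 .156 0 104 .036; python3 wr.py w28
```

```text
t 26.57 pos [0.4235 0.1558 0.0074] jaw 103.90 dj 0.10 tilt z [ 4.e-04  1.e-04 -1.e+00] q [ 0.18  0.47  1.95  0.    0.71 -1.63] F [-0.2  0.6 -0.3] open 0.0252 rows 1
[0.0009,0.0005,0.0074,0,0,-0.0017]
```

View pics/w28.png

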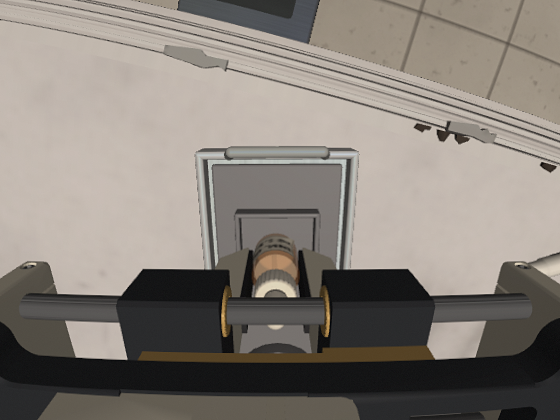

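Request:
{"name": "send_rows", "arguments": {
  "series": [
    [0, 0, 0.003, 0, 0, 0, 0.9],
    [0, 0, 0.003, 0, 0, 0, 0.9],
    [0, 0, 0, 0, 0, 0, 0.9]
  ]
}}

```text
time: 26.87
tool_pos: [0.423, 0.1557, 0.0008]
tool_rot: [3.142, -0.0, -2.899]
contact_force: [-0.8, 0.9, -0.2]
opening: 0.0254
```

Request:
{"name": "send_rows", "arguments": {
  "series": [
    [0, 0, 0.001, 0, 0, 0, 0.9],
    [0, 0, 0, 0, 0, 0, 0.9]
  ]
}}

```text
time: 27.03
tool_pos: [0.4231, 0.1558, -0.0001]
tool_rot: [3.142, -0.0, -2.899]
contact_force: [0.9, -0.4, -1.0]
opening: 0.0252
```

Request:
{"name": "send_rows", "arguments": {
  "series": [
    [0, 0, 0.0007, 0, 0, 0, 0.9],
    [0, 0, 0, 0, 0, 0, 0.9]
  ]
}}

```text
time: 27.2
tool_pos: [0.4232, 0.1558, -0.0008]
tool_rot: [3.142, 0.0, -2.899]
contact_force: [-1.1, -0.3, -0.1]
opening: 0.0256
```

Request:
{"name": "send_rows", "arguments": {
  "series": [
    [0, 0, 0.0007, 0, 0, 0, 0.9],
    [0, 0, 0, 0, 0, 0, 0.9]
  ]
}}

```text
time: 27.37
tool_pos: [0.4232, 0.1558, -0.0009]
tool_rot: [3.142, 0.0, -2.899]
contact_force: [-1.7, 0.0, 7.1]
opening: 0.0254
```

Request:
{"name": "send_rows", "arguments": {
  "series": [
    [0, 0, 0.0007, 0, 0, 0, 0.9],
    [0, 0, 0, 0, 0, 0, 0.9]
  ]
}}

```text
time: 27.53
tool_pos: [0.4234, 0.1559, -0.0012]
tool_rot: [-3.142, 0.001, -2.899]
contact_force: [-2.7, -0.6, 12.1]
opening: 0.0256
```

Contact with the pocket floor. Back off the press slightly and release.

Request:
{"name": "send_rows", "arguments": {
  "series": [
    [0, 0, -0.0012, 0, 0, 0, 0.9],
    [0, 0, 0, 0, 0, 0, 0.7],
    [0, 0, 0, 0, 0, 0, 0.6],
    [0, 0, 0, 0, 0, 0, 0.5],
    [0, 0, 0, 0, 0, 0, 0.4]
  ]
}}

```text
time: 27.95
tool_pos: [0.423, 0.1557, -0.0011]
tool_rot: [3.142, -0.0, -2.899]
contact_force: [-0.5, 0.5, 0.3]
opening: 0.0428
```

Request:
{"name": "send_rows", "arguments": {
  "series": [
    [0, 0, -0.01, 0, 0, 0, 0.4],
    [0, 0, -0.025, 0, 0, 0, 0.3],
    [0, 0, -0.03, 0, 0, 0, 0.2],
    [0, 0, -0.03, 0, 0, 0, 0.2],
    [0, 0, -0.03, 0, 0, 0, 0.2]
  ]
}}

```text
time: 28.37
tool_pos: [0.4227, 0.1557, 0.1251]
tool_rot: [3.141, -0.001, -2.899]
contact_force: [0.5, -0.3, 0.2]
opening: 0.0729
```

Request:
{"name": "send_rows", "arguments": {
  "series": [
    [0.03, -0.02, 0, 0, 0, 0, 0.2],
    [0.02, -0.03, 0, 0, 0, 0, 0.2],
    [0, -0.035, 0, 0, 0, 0, 0.2],
    [0, -0.035, 0, 0, 0, 0, 0.2],
    [0, 0, 0, 0, 0, 0, 0.2]
  ]
}}

```text
time: 28.78
tool_pos: [0.405, 0.0227, 0.1244]
tool_rot: [-3.139, 0.002, -2.903]
contact_force: [0.2, 0.9, 0.5]
opening: 0.0734
```

```bash
python3 - <<'E'
from h import *
from cell import imaging,observe
s=observe(); print(s["tool_pos"],s["time"],s["opening"],s["qpos"].round(2))
for n in ("scene","top","wrist"):
    d=imaging.read_camera(n); np.savez("f_"+n+".npz",**d); 
    c=d["color"][:,:,::-1]
    if n=="scene": c=cv2.resize(c[130:340,130:400],None,fx=2.8,fy=2.8,interpolation=2)
    if n=="top": c=cv2.resize(c[140:300,160:430],None,fx=2.9,fy=2.9,interpolation=2)
    cv2.imwrite(f"pics/f_{n}.png",c)
E
```

```text
[0.4050362  0.02271023 0.12440932] 28.7833 0.07342376409881793 [-0.13  0.21  1.94 -0.    0.99 -1.94]
```

View pics/f_scene.png

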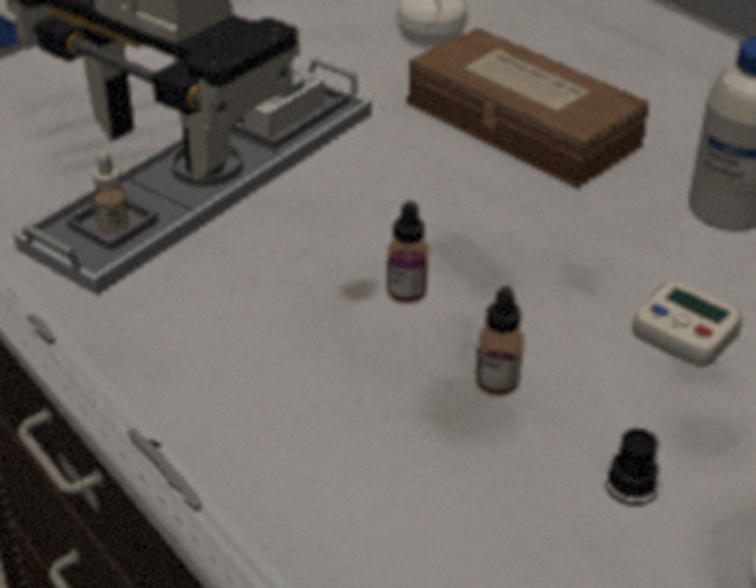

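View pics/f_top.png

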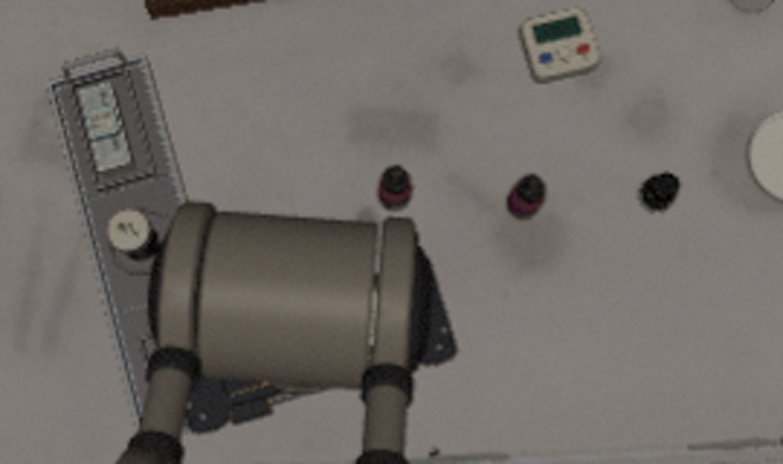

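Request:
{"name": "send_rows", "arguments": {
  "series": [
    [0, -0.035, -0.02, 0, 0, 0, 0.2],
    [0, -0.035, -0.02, 0, 0, 0, 0.2],
    [0, -0.035, 0, 0, 0, 0, 0.2],
    [0, -0.035, 0, 0, 0, 0, 0.2],
    [0, -0.035, 0, 0, 0, 0, 0.2]
  ]
}}

```text
time: 29.35
tool_pos: [0.446, -0.1424, 0.1642]
tool_rot: [3.141, 0.0, -2.896]
contact_force: [1.4, -0.2, 0.8]
opening: 0.0736
```

Request:
{"name": "send_rows", "arguments": {
  "series": [
    [0, 0, 0, 0, 0, 0, 0.2],
    [0, 0, 0, 0, 0, 0, 0.2],
    [0, 0, 0, 0, 0, 0, 0.2]
  ]
}}

```text
time: 29.6
tool_pos: [0.4451, -0.1409, 0.1635]
tool_rot: [3.14, -0.001, -2.898]
contact_force: [0.3, -0.3, -0.1]
opening: 0.0731
```

```bash
python3 - <<'E'
from h import *
from cell import imaging,observe
s=observe(); print(s["tool_pos"],s["time"],s["contact_force"])
out=[]
for n,(r,c) in (("scene",((130,240),(120,290))),("top",((150,300),(165,260)))):
    d=imaging.read_camera(n); np.savez("g_"+n+".npz",**d)
    im=d["color"][r[0]:r[1],c[0]:c[1],::-1]; im=cv2.convertScaleAbs(cv2.resize(im,None,fx=4,fy=4,interpolation=2),alpha=1.3)
    cv2.imwrite(f"pics/g_{n}.png",im)
    P=cloud(d);z=P[...,2]; b=(d["range_z"]>0)
    def box(x0,x1,y0,y1,zl,zh):
        q=P[b&(P[...,0]>x0)&(P[...,0]<x1)&(P[...,1]>y0)&(P[...,1]<y1)&(z>zl)&(z<zh)]; 
        return len(q),q.mean(0).round(4) if len(q) else None,[np.round(v,3) for v in cv2.minAreaRect((q[:,:2]*1000).astype(np.float32))] if len(q)>4 else None, np.percentile(q[:,2],[5,95]).round(4) if len(q) else None
    print(n,"carton",box(.58,.69,.16,.25,.033,.045)); print(" cover",box(.58,.69,.16,.25,.047,.06))
    print(" can",box(.48,.58,.13,.23,.068,.085)); print(" bottle",box(.37,.48,.1,.21,.06,.09)); 
    print(" A",box(.53,.6,-.09,-.01,.078,.1)," B",box(.51,.58,-.2,-.13,.078,.1)," eye",box(.5,.6,-.34,-.25,.035,.05))
E
```

```text
[ 0.44512958 -0.14089362  0.16348998] 29.6 [ 0.33168116 -0.32088532 -0.10190324]
scene carton (86, array([0.6044, 0.2046, 0.0398]), [array([631.336, 211.878]), array([79.718, 31.66 ]), np.float64(16.278)], array([0.0341, 0.0428]))
 cover (0, None, None, None)
 can (142, array([0.5269, 0.1798, 0.0752]), [array([528.108, 182.906]), array([36.775, 34.12 ]), np.float64(85.322)], array([0.0693, 0.0781]))
 bottle (79, array([0.4211, 0.1506, 0.0693]), [array([422.073, 152.263]), array([17.855, 19.658]), np.float64(80.923)], array([0.0613, 0.0827]))
 A (5, array([ 0.5587, -0.0455,  0.0813]), [array([558.824, -45.292]), array([6.883, 0.071]), np.float64(51.265)], array([0.0789, 0.0836]))  B (45, array([ 0.5485, -0.1671,  0.0835]), [array([ 548.972, -165.852]), array([11.747, 11.502]), np.float64(62.776)], array([0.0787, 0.087 ]))  eye (143, array([ 0.552 , -0.2909,  0.0404]), [array([ 552.385, -289.951]), array([24.355, 22.021]), np.float64(47.279)], array([0.0364, 0.0444]))
top carton (246, array([0.6303, 0.2102, 0.0388]), [array([632.929, 211.783]), array([80.664, 31.666]), np.float64(15.132)], array([0.0349, 0.0428]))
 cover (99, array([0.6335, 0.2115, 0.0508]), [array([633.7  , 211.273]), array([26.648, 26.239]), np.float64(14.697)], array([0.048 , 0.0537]))
 can (175, array([0.5285, 0.1832, 0.0744]), [array([528.977, 183.835]), array([36.252, 34.827]), np.float64(43.073)], array([0.0714, 0.0773]))
 bottle (54, array([0.4224, 0.1532, 0.0679]), [array([423.088, 154.84 ]), array([20.23 , 17.374]), np.float64(89.753)], array([0.0607, 0.0804]))
 A (23, array([ 0.5639, -0.0482,  0.0829]), [array([564.083, -48.093]), array([12.651, 10.366]), np.float64(80.073)], array([0.0794, 0.0862]))  B (0, None, None, None)  eye (0, None, None, None)
```

View pics/g_scene.png

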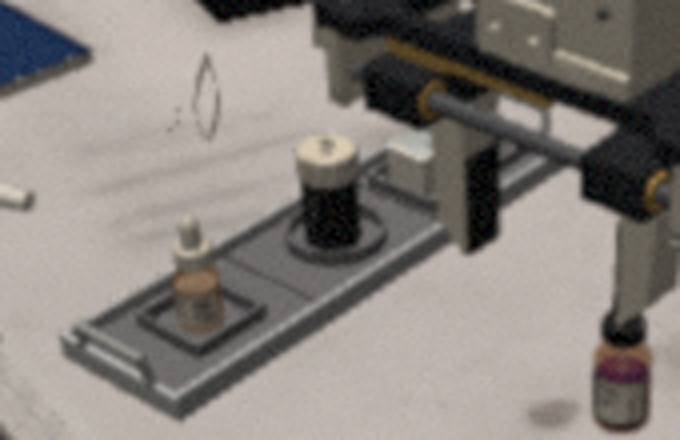

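View pics/g_top.png

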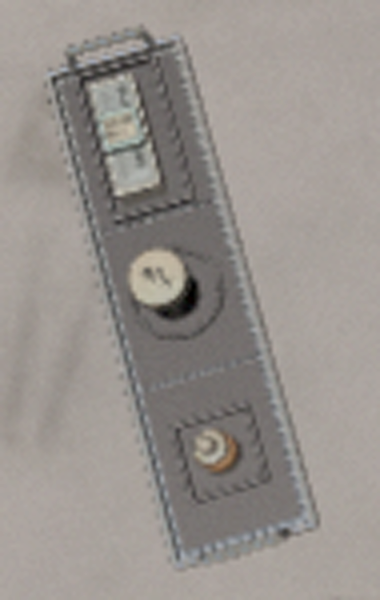

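```bash
python3 -c "
from cell import workorder; print(workorder.hand_in())"
```

```text
the job is handed in; nothing more can be done
None
```

The kit is packed and handed in at about 30 s of the 102 s allowed. I worked in the order asked: carton, cover-glass box, canister, small white-bulbed bottle. The hand-in gives no verdict.

**Last checks, from the scene and top cameras with the arm clear of everything:**
- **Carton:** it lies flat in the oblong pocket, with its top measured at about 39 mm, as expected for sitting on the pocket floor. It is about 4 mm off the pocket's centre line but inside the walls.
- **Cover-glass box:** it lies flat on the carton, less than 1 mm from its middle in the top view. It was hidden behind the gripper in the scene view.
- **Canister:** it stands upright in the round pocket.
- **Small bottle:** it stands upright in the square pocket.
- **Left alone:** the two tall bottles and the eyepiece are still standing, with positions within a few mm of the start. The last top view caught only one of the tall bottles, as the arm hid the other and the eyepiece. The scene view showed all three.

**Things that disagreed or went wrong along the way:**
- **Tool height:** the fingertips are about 30 mm higher than the reported TCP height. My first closing on the carton therefore passed above it without touching. I corrected for this in every later grasp.
- **Wrist camera:** one wrist picture disagreed with the other views by 1–2° and a few mm. I worked from the other views and close-up checks instead.
- **Forces:** gripping the small bottle read about 6 N. Pressing it onto its pocket floor reached about 12 N before I backed off.

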